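# Pin the cup clamp, fit the D-bore knob and hold the shaker's start

## Task

Lock the cup clamp of the blue paint shaker: lift the loose red-headed pin out of the wooden block and drop it down through the eye of the clamp and into the lug below until its head sits on the eye. Then put the loose black knob, turned so that its white pointer is on the same side as the flat of the D-shaped shaft (white tick), fully onto the shaft, and press it down against the spring to start the shaker; finish while still holding the knob pressed all the way down. Leave the paint jars, tubes, brush and glass where they are.

Things in the scene. Friction and masses are not known exactly. Their poses are not given: they have to be found in the camera images.
- pin_head (a point): centre of the locking pin's red cylindrical head (18 mm diameter, 26 mm tall; z up along the pin). Below it the steel pin is 8 mm thick, 38 mm long, with a tapered foot: its tip is 51 mm below this point. At the start it stands upright in a hole of the wooden block, the head resting on the block's top. About 50 g
- pin_tip (a point): the pin's lower tip, 51 mm below the centre of its head
- block: fixed wooden parking block for the pin, 70 x 70 x 46 mm tall, origin at the centre of its underside; the pin's hole is at its centre, 43 mm deep
- eye (a point): centre of the top mouth of the round eye at the near end of the shaker's steel cup clamp, 123 mm above the table; axes as the shaker's. Eye plate 34 x 34 x 6 mm, hole 11 mm wide; 9 mm below it a lug has an 11 mm hole in line, 32 mm deep. The clamp bar runs off along +x, top level with the eye. With the pin home its head's centre is 13 mm above this point
- shaker: fixed blue shaker housing, 200 (x) x 240 (y) x 70 mm tall, origin at the centre of its underside, x away from the robot at yaw 0. The eye is at (-58, 55) mm and the shaft at (-50, -68) mm in its axes; nothing on it is higher than 125 mm
- knob_grip (a point): centre of the loose black knob's grip bar, on its axis, 37 mm above its underside. Round skirt 50 mm diameter, 22 mm tall; on it a straight bar 44 mm long (x), 14 mm wide (y), 30 mm tall, its top 52 mm above the underside. White pointer line on the bar's and skirt's +x side. Stands on the table, bore down. About 70 g
- knob_seat (a point): centre of the closed end of the knob's D-shaped bore, 18 mm above its underside (19 mm below knob_grip); x towards the pointer. Bore 18 mm deep, 18 mm diameter, its flat on the pointer's side, 4.5 mm from the axis. When seated this point meets shaft_top
- knob: the same knob, origin at the centre of its underside
- shaft_top (a point): centre of the top of the upright steel D-shaft on the shaker, 96 mm above the table unpressed; x points to its flat (24 mm white tick at its foot on that side), z up. 16 mm diameter, flat 3.5 mm from the axis, 26 mm tall, top edge chamfered 3 mm. The knob goes on only with its pointer along this x axis, within about 7 degrees
- press (a joint): how far the shaft is pressed down (m): 0 up, 0.008 at the stop. Spring: about 3 N to begin, 10 N at the stop; springs back when let go
- shaft (a joint): the shaft's turn about its axis relative to the housing (rad), stiff: about 0.06 N m to turn, stays where it is
- jar_yellow: bystander, to be left alone: closed yellow paint jar, 54 mm across, 55 mm tall, white lid; origin at the centre of its underside
- jar_blue: bystander, to be left alone: closed blue paint jar, 54 mm across, 55 mm tall, white lid; origin at the centre of its underside
- jar_red: bystander, to be left alone: closed red paint jar, 54 mm across, 55 mm tall, white lid; origin at the centre of its underside
- tube_blue: bystander, to be left alone: lying paint tube with a blue band, 106 x 42 x 22 mm, white cap at +x; origin at the centre of its underside
- tube_yellow: bystander, to be left alone: lying paint tube with a yellow band, 106 x 42 x 22 mm, black cap at +x; origin at the centre of its underside
- brush: bystander, to be left alone: lying paint brush, 200 mm long, along its x axis; origin at the centre of its underside
- tumbler: bystander, to be left alone: empty drinking glass, 72 mm across, 90 mm tall; origin at the centre of its underside
There are look-alikes about, which are no part of the job. Of the things that look like the knob, the largest one is meant.

How it is judged:
By the outcome, as a careful person would: the job done as asked, in the order asked, and still so for the second after the job is handed in, while the arm keeps its last pose, push and grip.
It also fails if it takes over 56 s, if anything falls off the work surface, if the arm or the gripper's body presses on something with over 40 N, if the wrist force passes 120 N, or if a joint passes its speed limit or range.

## Robot

A 6-joint arm with a two-finger parallel gripper is mounted at the origin on the work surface. World frame = base frame: x ahead of the robot, y to its left, z up, the work surface at z = 0. Lengths are in m, angles in rad, forces in N, time in s.
With the tool pointing down it reaches from about 0.4 to 0.825 m from the base axis. Payload 7 kg.
Tool frame: the origin (TCP) lies on the centre line of the jaws, within the pads' length; the fingertips stand 25 mm ahead of it and the grasp point (between the pads) lies 6 mm ahead of it; z points along the fingers, y is the direction in which the jaws open and shut (so a half turn about z gives the same grasp; the last joint's range is limited). The gripper opens to 88 mm and grips with 3 to 60 N. Pads are 19 mm wide; open, the fingers measure 130 mm over their backs; the gripper's body (78 mm by 193 mm) begins 47 mm behind the grasp point.
Start: joints at [-0.966, 0.359, 0.012, 0, -1.224, -0.288], TCP at [0.21, -0.641, 0.218] pointing down, gripper open.
Joint ranges: [-3.07, 3.07], [-1.43, 2.12], [-1.02, 1.25], [-3.03, 1.67], [-3.05, -0], [-3.03, 3.03]. Speed limits (rad/s): [2.39, 2.39, 3.01, 3.14, 3.14, 3.14].

## Interface

Orientations are given as [roll, pitch, yaw] about the fixed x, y, z axes, in that order (R = Rz(yaw) Ry(pitch) Rx(roll)).
In Python, from station import * gives the robot as it stands. The module is installed in compiled form; this text tells all that it offers.
- The arm moves only by the tool step_arm, never from a script. Its argument "commands" is text: rows parted by semicolons, each of 6 numbers parted by spaces: the shift along the tool's x, y, z in mm, then the turn, a rotation vector about the tool's x, y, z in rad. A call has 1 to 8 rows; each row shifts and turns the commanded pose from where the row before left it, along the tool's axes as they then stand; what a row does not reach is not made up. A row lasts 1/8 s, in which the tool goes at most 62.5 mm and 10.7 degrees, less where a joint would pass 70% of its speed; a pose out of reach is approached as far as the arm can. A call is refused whole if a number of a shift passes 62.5 or a number of a turn 0.188, either way. A call with a gripper value outside its range is refused whole. "jaw" is the finger opening in mm, from 0 to 87.6, set as the call begins (left out, the last holds). The fingers move at their own pace and stop on an object; "grip_force" is the grip in N (left out, the last holds). Time passes only in rows, so rows that do not move let the fingers close. It gives the time, the measured TCP pose, the force and the opening at its end, in the units of the state.
- get_state(): the state, without advancing time (a new reading comes with each control period).
- grab_frame(name): name is "scene" or "top"; returns a dict with "frame" (480x640x3 uint8, red, green, blue), "fovy" (degrees; the focal length in pixels is half the picture's height over the tangent of half this angle, whatever the lens; pixels are square), "cx", "cy" (the principal point, pixels), "rvec" (rotation vector, rad) and "tvec" (3), from world to camera coordinates, as OpenCV has them. Camera axes: x right, y down, z forward; pixel columns grow to the right and rows downward; lengths in m; the calibration is good to about 2 mm. A picture is of the moment at which its call begins. There is no depth.
- job_done(): hands the job in, once; it reports no verdict.
Trained networks look in a picture, given as the dict that the camera call returned (one of the last four; its "shot" number tells which), for a name from the list of things; names that differ only in an ending like _2 or _b are one class to them, and where a whole thing is asked for, a point or a joint stands for the part that bears it (a point fixed in the world has none). Each returns a list of dicts, best first, with "conf" (0 to 1); they miss things now and then, are a little off and sometimes report something else, mostly with a low value. They report only what shows in the picture. A call takes as long as a camera call. They do not tell look-alikes from the thing itself.
- recognise(picture, name): "pixel" ([column, row] in pixels, amid what is visible of it).
The state is a dict: "t": time; "q": joint angles; "qd": joint speeds; "joint_efforts": joint torques, N m; "eef_pos": TCP position; "ee_rot": TCP orientation; "force": force on the tool from outside, world axes, zero at the start; "moment": the same for the moment, N m; "width": finger opening in m.
Only numpy, scipy, OpenCV 4.12 (cv2) and the standard library are available. Lean on these libraries where they do the work, as an engineer would, in place of code of your own. Each camera call takes 0.05 s, during which the arm holds its last target.

## Working session

There is one attempt and no reset: what is moved stays moved. The work goes in short steps, Python scripts to look and compute and a tool call to move; the robot and the scene stay as the last step left them, time stands still between calls to the robot, and variables do not carry over. Pictures are saved under pics/ and viewed, and the job is handed in when it is done.

Besides the shell and the picture viewer there is one more tool, called as name(argument=value, ...) on one line, values as JSON. step_arm: Moves the arm, as the interface text tells. Its arguments: {"type":"object","properties":{"commands":{"type":"string"},"jaw":{"type":"number"},"grip_force":{"type":"number"}},"required":["commands"]}

```bash
mkdir -p pics; cat > h.py <<'E'
from station import *
import numpy as np, cv2, pickle
from scipy.spatial.transform import Rotation as R
def K(p):
    f=p["frame"].shape[0]/2/np.tan(np.radians(p["fovy"])/2)
    return np.array([[f,0,p["cx"]],[0,f,p["cy"]],[0,0,1]])
def ray(p,px):
    Rm=R.from_rotvec(np.ravel(p["rvec"])).as_matrix(); t=np.ravel(p["tvec"])
    d=Rm.T@np.linalg.inv(K(p))@np.array([px[0],px[1],1.]); return -Rm.T@t, d
def atz(p,px,z):
    c,d=ray(p,px); return c+d*(z-c[2])/d[2]
def proj(p,X):
    return cv2.projectPoints(np.float64(X).reshape(-1,3),np.float64(p["rvec"]),np.float64(p["tvec"]),K(p),None)[0].reshape(-1,2)
def tri(ps,pxs):
    A=0;b=0
    for p,x in zip(ps,pxs):
        c,d=ray(p,x); d=d/np.linalg.norm(d); M=np.eye(3)-np.outer(d,d); A=A+M; b=b+M@c
    X=np.linalg.solve(A,b); return X,[np.round(proj(p,X)[0]-x,1) for p,x in zip(ps,pxs)]
def save(p,name,box=None,s=1):
    im=p["frame"][:,:,::-1]
    if box: im=im[box[1]:box[3],box[0]:box[2]]
    if s!=1: im=cv2.resize(im,None,fx=s,fy=s,interpolation=cv2.INTER_CUBIC)
    cv2.imwrite("pics/"+name,im)
E
python3 - <<'E'
from h import *
s=grab_frame("scene");t=grab_frame("top")
pickle.dump((s,t),open("p0.pkl","wb"))
save(s,"s0.png");save(t,"t0.png")
for n in ["pin_head","eye","knob","knob_grip","shaft_top","block","shaker"]:
    for nm,p in (("s",s),("t",t)):
        print(n,nm,[(np.round(r["pixel"]).tolist(),round(r["conf"],2)) for r in recognise(p,n)])
st=get_state();print(st)
for p in (s,t): print(p["fovy"],p["cx"],p["cy"],ray(p,(320,240)))
E
```

```text
pin_head s [([412.0, 340.0], 0.52)]
pin_head t [([186.0, 244.0], 0.51)]
eye s [([307.0, 275.0], 0.78)]
eye t [([312.0, 215.0], 0.77)]
knob s [([293.0, 201.0], 0.86), ([309.0, 212.0], 0.69), ([316.0, 193.0], 0.51), ([310.0, 276.0], 0.42)]
knob t [([409.0, 270.0], 0.77), ([445.0, 304.0], 0.7), ([442.0, 264.0], 0.68)]
knob_grip s [([310.0, 214.0], 0.65), ([320.0, 194.0], 0.61), ([290.0, 196.0], 0.51)]
knob_grip t [([409.0, 273.0], 0.73), ([445.0, 303.0], 0.67), ([441.0, 270.0], 0.57)]
shaft_top s [([313.0, 238.0], 0.66)]
shaft_top t [([336.0, 233.0], 0.69)]
block s [([404.0, 352.0], 0.64)]
block t [([194.0, 246.0], 0.75)]
shaker s [([305.0, 276.0], 0.67)]
shaker t [([312.0, 216.0], 0.89), ([443.0, 272.0], 0.62)]
{'t': 0.8, 'q': array([-9.65906458e-01,  3.58581247e-01,  1.18597725e-02,  1.24392379e-07,
       -1.22410435e+00, -2.88111406e-01]), 'qd': array([ 1.58200990e-03, -1.21329835e-03,  3.02125983e-04,  3.16138396e-04,
        1.77185210e-04,  2.70483493e-05]), 'joint_efforts': array([ 2.81917564e-03, -5.82282794e+01,  2.93299896e+01,  7.00226292e+00,
        1.27659860e-02, -6.21797108e-05]), 'eef_pos': array([ 0.21023631, -0.64137735,  0.21775586]), 'ee_rot': array([ 3.14156441e+00, -8.49289328e-06, -2.82481415e+00]), 'force': array([-0.76494519,  0.79219099, -0.13479323]), 'moment': array([ 0.00641944, -0.04355457, -0.03329305]), 'width': 0.08745294085590069}
52.866158106805656 324.17963076331245 241.6926465295602 (array([0.95197508, 0.7770149 , 0.7979542 ]), array([-0.37136072, -0.69140856, -0.61978437]))
42.29964020795211 323.65612437836836 239.61037565854335 (array([0.28425621, 0.01911428, 1.52248467]), array([ 0.15736821, -0.01316541, -0.98747002]))
```

View pics/s0.png

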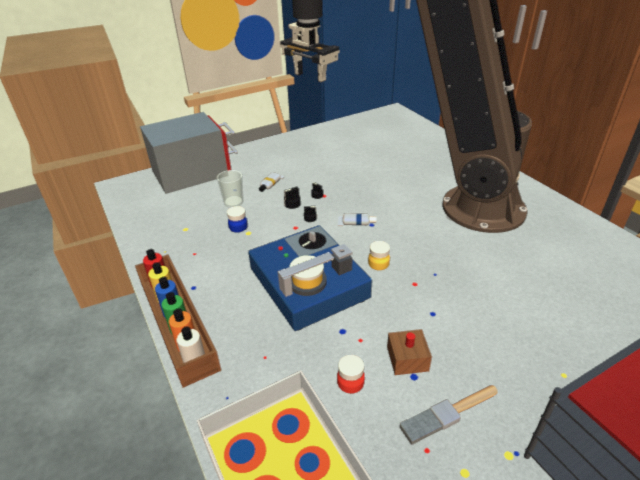

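View pics/t0.png

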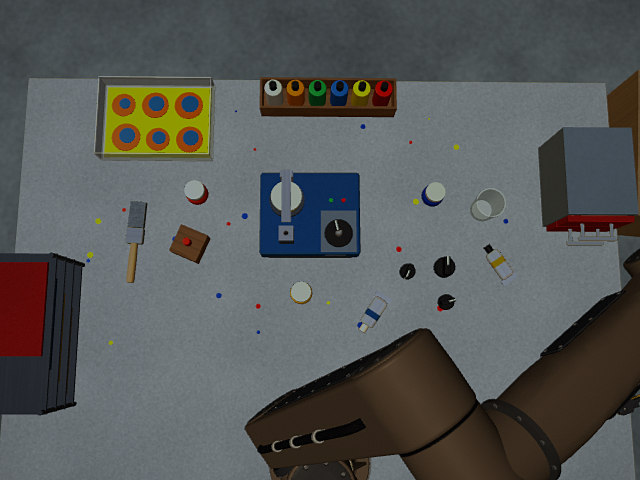

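```bash
python3 - <<'E'
from h import *
s,t=pickle.load(open("p0.pkl","rb"))
save(t,"t0c.png",(380,210,500,330),5)
save(s,"s0c.png",(250,160,370,300),4)
save(t,"t0d.png",(260,160,380,260),6)
save(t,"t0e.png",(150,200,250,290),6)
E
```

```text
(no output)
```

View pics/t0c.png

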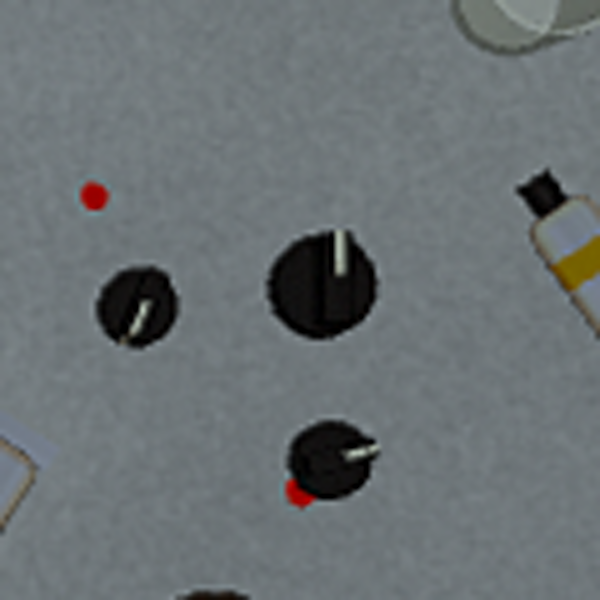

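View pics/s0c.png

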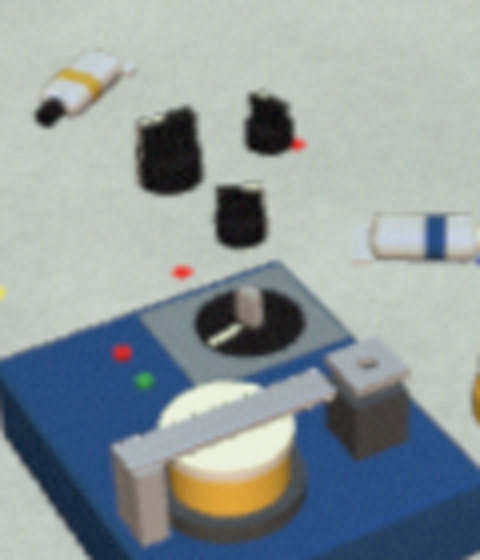

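View pics/t0d.png

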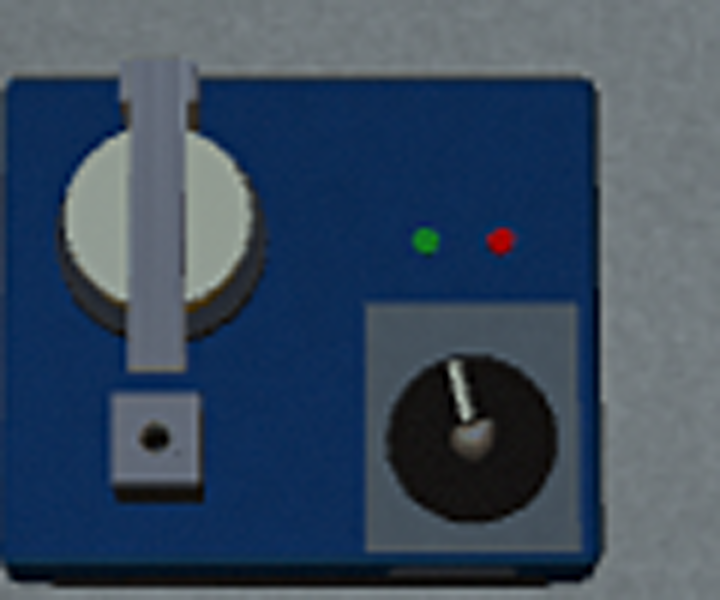

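View pics/t0e.png

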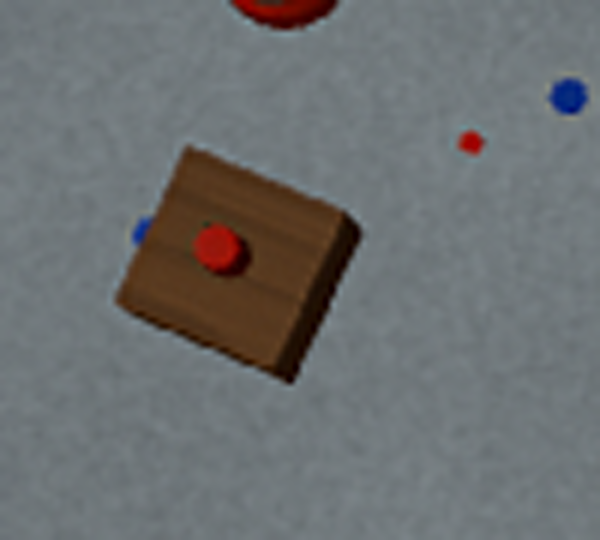

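```bash
cat > seg.py <<'E'
from h import *
def red_centroid(p,c,r=18):
    f=p["frame"].astype(int); x0,y0=int(c[0])-r,int(c[1])-r
    w=f[y0:y0+2*r,x0:x0+2*r]; m=((w[...,0]-np.maximum(w[...,1],w[...,2]))>70).astype(np.uint8)
    n,l,st,ce=cv2.connectedComponentsWithStats(m)
    k=1+np.argmax(st[1:,4]); return ce[k]+[x0,y0],st[k].tolist()
E
python3 - <<'E'
from seg import *
s,t=pickle.load(open("p0.pkl","rb"))
a,sa=red_centroid(t,(186,243));b,sb=red_centroid(s,(411,340))
print("pin",a,sa,b,sb,tri((s,t),(b,a)), atz(t,a,.059),atz(s,b,.059))
e1=np.array([154,437])/6+[260,160]-.4;e2=np.array([368,362])/4+[250,160]-.4
print("eye",tri((s,t),(e2,e1)),atz(t,e1,.123),atz(s,e2,.123))
f1=np.array([473,437])/6+[260,160]-.4;f2=np.array([249,293])/4+[250,160]-.4
print("shaft",tri((s,t),(f2,f1)),atz(t,f1,.096),atz(s,f2,.096))
# tick at z~.07
q=[atz(t,np.array(v)/6+[260,160]-.4,.070) for v in [(455,362),(470,415)]]; d=q[0]-q[1];print("tick",q,np.degrees(np.arctan2(d[1],d[0])))
q=[atz(s,np.array(v)/4+[250,160]-.4,.070) for v in [(212,343),(240,325)]]; d=q[0]-q[1];print("tick s",q,np.degrees(np.arctan2(d[1],d[0])))
# housing corners top z=.07
for v in [(8,80),(597,80),(597,562),(8,562)]: print(atz(t,np.array(v)/6+[260,160]-.4,.07).round(4))
# knob silhouettes
for nm,p,c in(("t",t,(445,266)),("s",s,(292,199)),("t1",t,(409,271)),("t2",t,(446,302))):
    g=p["frame"].max(2); r=18; x0,y0=c[0]-r,c[1]-r; w=g[y0:y0+2*r,x0:x0+2*r]; m=(w<60).astype(np.uint8)
    n,l,st,ce=cv2.connectedComponentsWithStats(m);k=1+np.argmax(st[1:,4]);print(nm,ce[k]+[x0,y0],st[k],atz(p,ce[k]+[x0,y0],.02))
save(t,"kt.png",(428,248,462,284),16)
save(s,"ks.png",(275,180,312,214),16)
E
```

```text
pin [185.73913043 240.65217391] [14, 12, 8, 8, 46] [410.03100775 339.29457364] [13, 10, 10, 16, 129] (array([0.51420165, 0.31823427, 0.06223872]), [array([0., 0.]), array([ 0., -0.])]) [0.51464791 0.31895622 0.059     ] [0.51233978 0.31615753 0.059     ]
eye (array([0.52452818, 0.07987839, 0.12301588]), [array([0., 0.]), array([ 0., -0.])]) [0.52448941 0.07990914 0.123     ] [0.52455508 0.07982585 0.123     ]
shaft (array([ 0.53134568, -0.04377058,  0.09215532]), [array([0.5, 0.1]), array([ 0.3, -0.4])]) [ 0.52964586 -0.04290801  0.096     ] [ 0.53451534 -0.04021686  0.096     ]
tick [array([ 0.56433063, -0.03696781,  0.07      ]), array([ 0.54296497, -0.04287371,  0.07      ])] 15.451854232289978
tick s [array([ 0.56173616, -0.03871087,  0.07      ]), array([ 0.53905017, -0.04528231,  0.07      ])] 16.154695990312028
[0.6787 0.1423 0.07  ]
[ 0.6802 -0.0944  0.07  ]
[ 0.4843 -0.0928  0.07  ]
[0.4835 0.139  0.07  ]
t [443.93215339 266.95575221] [  6   8  22  22 339] [ 0.45815554 -0.30410719  0.02      ]
s [292.26778243 198.35983264] [ 11   7  15  20 239] [ 0.458805   -0.30402828  0.02      ]
t1 [406.94594595 270.81621622] [  8  10  16  17 185] [ 0.44840089 -0.21321747  0.02      ]
t2 [445.38383838 301.55050505] [ 10  10  17  16 198] [ 0.37383488 -0.30511997  0.02      ]
```

View pics/kt.png

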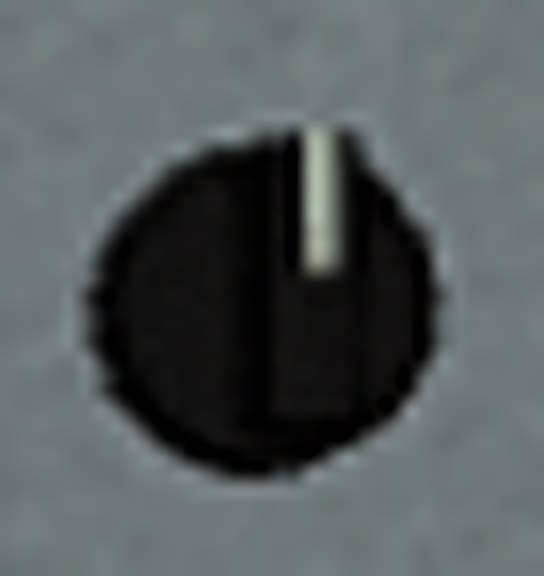

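View pics/ks.png

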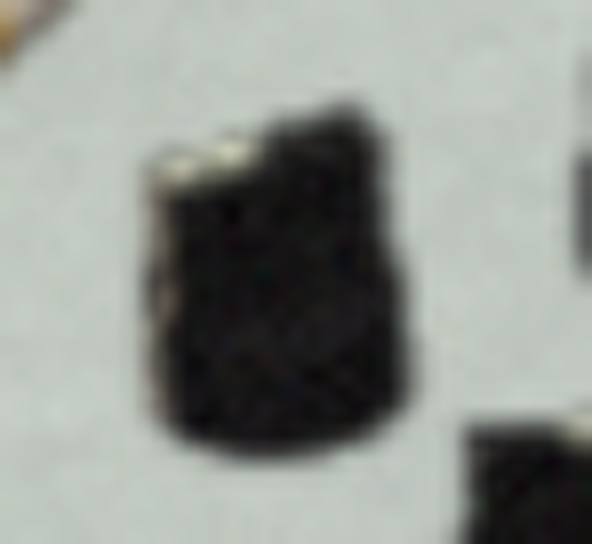

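```bash
cat > fit.py <<'E'
from seg import *
from scipy.optimize import minimize
SS=8
def cyl(c,r,z0,z1,n=48):
    a=np.linspace(0,2*np.pi,n,endpoint=False); q=np.c_[c[0]+r*np.cos(a),c[1]+r*np.sin(a)]
    return np.r_[np.c_[q,np.full(n,z0)],np.c_[q,np.full(n,z1)]]
def box(c,yaw,lx,ly,z0,z1,ox=0):
    P=[]
    for sx in(-1,1):
        for sy in(-1,1):
            x=ox+sx*lx/2;y=sy*ly/2
            for z in(z0,z1):P.append([c[0]+x*np.cos(yaw)-y*np.sin(yaw),c[1]+x*np.sin(yaw)+y*np.cos(yaw),z])
    return np.array(P)
def rend(p,hulls,win):
    x0,y0,x1,y1=win; m=np.zeros(((y1-y0)*SS,(x1-x0)*SS),np.uint8)
    for P in hulls:
        q=(proj(p,P)-[x0,y0]+.5)*SS-.5
        h=cv2.convexHull(np.float32(q)); cv2.fillConvexPoly(m,np.int32(np.round(h*16)),255,shift=4)
    return cv2.resize(m,None,fx=1/SS,fy=1/SS,interpolation=cv2.INTER_AREA)/255.
def fit(views,model,x0,steps):
    # views: list of (p,win,alpha)
    def cost(x): return sum(((rend(p,model(x),w)-a)**2).sum() for p,w,a in views)
    sim=np.array([x0]+[np.array(x0)+np.eye(len(x0))[i]*steps[i] for i in range(len(x0))])
    r=minimize(cost,x0,method="Nelder-Mead",options=dict(initial_simplex=sim,xatol=1e-5,fatol=1e-4,maxiter=600)); return r.x,r.fun,sum(a.sum() for _,_,a in views)
def knobmodel(x,zu=0): return [cyl(x[:2],.025,zu,zu+.022),box(x[:2],x[2],.044,.014,zu+.022,zu+.052)]
def dark(p,win,bg,dk):
    g=p["frame"].max(2).astype(float)[win[1]:win[3],win[0]:win[2]]; return np.clip((bg-g)/(bg-dk),0,1)
E
python3 - <<'E'
from fit import *
s,t=pickle.load(open("p0.pkl","rb"))
wt=(428,248,462,284);ws=(276,180,306,214)
gt=t["frame"].max(2)[wt[1]:wt[3],wt[0]:wt[2]];gs=s["frame"].max(2)[ws[1]:ws[3],ws[0]:ws[2]]
bt=np.percentile(gt,85);bs=np.percentile(gs,85);print(bt,bs,gt.min(),gs.min())
at=dark(t,wt,bt,15);as_=dark(s,ws,bs,15)
# white pointer in top: fill
k=np.ones((5,5),np.uint8); 
atf=cv2.morphologyEx(at,cv2.MORPH_CLOSE,k)
for v in ([(t,wt,atf)],[(s,ws,as_)],[(t,wt,atf),(s,ws,as_)]):
    for y0 in (-.2,.0,.2): 
        r=fit(v,knobmodel,[.458,-.304,y0],[.004,.004,.1]); print(r[0][:2].round(4),np.degrees(r[0][2]).round(1),r[1:])
# pin head
wt=(176,230,198,256);ws=(398,326,424,352)
def redal(p,w):
    f=p["frame"].astype(float)[w[1]:w[3],w[0]:w[2]]; d=f[...,0]-f[...,1]; 
    n=np.percentile(d,20); return d,n
out=[]
for p,w in((t,wt),(s,ws)):
    f=p["frame"].astype(float)[w[1]:w[3],w[0]:w[2]]; rr=(f[...,0]-f[...,1])/np.maximum(f[...,0],1)
    out.append((p,w,np.clip((rr-.5)/.35,0,1)))
pm=lambda x:[cyl(x[:2],.009,.046,.072)]
for v in ([out[0]],[out[1]],out):
    r=fit(v,pm,[.514,.3185],[.004,.004]); print("pin",r[0].round(4),r[1:])
# tick & pointer via white centroid PCA
def pca(p,win,cond,z):
    f=p["frame"].astype(int)[win[1]:win[3],win[0]:win[2]]; w=cond(f).astype(float)
    ys,xs=np.nonzero(w>0); ww=w[ys,xs]; X=np.array([atz(p,(x+win[0],y+win[1]),z)[:2] for x,y in zip(xs,ys)])
    m=np.average(X,axis=0,weights=ww); C=np.cov((X-m).T,aweights=ww); e,v=np.linalg.eigh(C); d=v[:,1]; d=d*np.sign(d[0]); return m.round(4),np.degrees(np.arctan2(d[1],d[0])).round(1),2*np.sqrt(3*e).round(4),len(xs)
print("pointer top",pca(t,(440,254,454,268),lambda f:np.clip(f.min(2)-60,0,None)*(f.min(2)>60)*1.0*(1),.052))
print("tick t",pca(t,(332,216,341,231),lambda f:np.clip(f.min(2)-40,0,None),.0715))
save(t,"tk.png",(322,212,356,252),14); save(s,"tks.png",(296,224,330,252),16)
E
```

```text
126.0 201.0 0 9
[ 0.4594 -0.3059] 0.5 (np.float64(4.576498222715374), np.float64(408.4594594594594))
[ 0.4594 -0.306 ] 2.2 (np.float64(4.646614705980646), np.float64(408.4594594594594))
[ 0.4597 -0.306 ] 13.9 (np.float64(5.383080722169845), np.float64(408.4594594594594))
[ 0.4599 -0.3071] 1.1 (np.float64(33.725409265867086), np.float64(300.5860215053764))
[ 0.4598 -0.3041] 14.5 (np.float64(30.26093976902344), np.float64(300.5860215053764))
[ 0.4595 -0.3048] 13.8 (np.float64(30.415762603913244), np.float64(300.5860215053764))
[ 0.4597 -0.3058] 18.8 (np.float64(36.83334288647617), np.float64(709.0454809648359))
[ 0.4597 -0.306 ] 3.7 (np.float64(37.78410123942673), np.float64(709.0454809648359))
[ 0.4597 -0.306 ] 14.7 (np.float64(36.714936090350875), np.float64(709.0454809648359))
pin [0.5125 0.3166] (np.float64(3.046465559402292), np.float64(59.43673951311911))
pin [0.5127 0.3159] (np.float64(22.968866370050833), np.float64(87.04610552091094))
pin [0.5129 0.3168] (np.float64(26.492687444258202), np.float64(146.48284503403005))
pointer top (array([ 0.4784, -0.3064]), np.float64(74.7), array([0.0232, 0.0308]), 67)
tick t (array([ 0.558 , -0.0386]), np.float64(8.5), array([0.0138, 0.037 ]), 62)
```

View pics/tk.png

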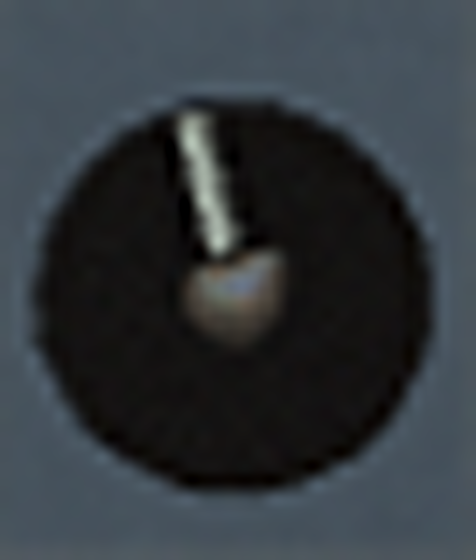

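View pics/tks.png

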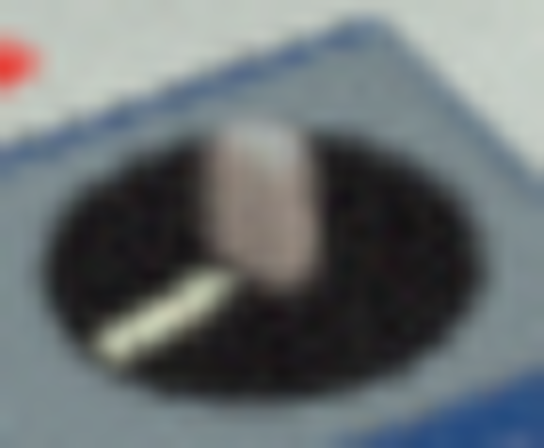

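```bash
python3 - <<'E'
from fit import *
s,t=pickle.load(open("p0.pkl","rb"))
def L(p,pts,off,sc,z):
    q=[atz(p,(np.array(v)+.5)/sc+off-.5,z) for v in pts]; d=q[0]-q[1]; return np.round(q,4).tolist(),np.degrees(np.arctan2(d[1],d[0])).round(1),np.linalg.norm(d).round(4)
print("tick t",L(t,[(195,115),(222,248)],[322,212],14,.0715))
print("tick s",L(s,[(108,350),(232,275)],[296,224],16,.0715))
print("disc t",L(t,[(235,295),(235,100)],[322,212],14,.0715))
print("disc s",L(s,[(265,265),(265,265)],[296,224],16,.0715)[0])
print("ptr t",L(t,[(318,130),(320,270)],[428,248],16,.052))
print("bar s",L(s,[(165,165),(360,105)],[275,180],16,.052))
print("ptr s",L(s,[(175,168),(240,148)],[275,180],16,.052))
# vertical line fit of white pointer columns per row, top
f=t["frame"].astype(float).min(2)
for nm,rows,c0,c1,z in(("ptr",range(257,265),444,452,.052),("tick",range(220,230),332,340,.0715)):
    P=[]
    for r in rows:
        w=np.clip(f[r,c0:c1]-70,0,None)
        if w.sum()>40: P.append(atz(t,((w*np.arange(c0,c1)).sum()/w.sum(),r),z)[:2])
    P=np.array(P);k=np.polyfit(P[:,0],P[:,1],1);print(nm,np.degrees(np.arctan(k[0])),P.mean(0),np.std(P[:,1]-np.polyval(k,P[:,0])))
E
```

```text
tick t ([[0.5645, -0.037, 0.0715], [0.5415, -0.0415, 0.0715]], np.float64(11.2), np.float64(0.0234))
tick s ([[0.5633, -0.0372, 0.0715], [0.5388, -0.0435, 0.0715]], np.float64(14.3), np.float64(0.0253))
disc t ([[0.5334, -0.0437, 0.0715], [0.5671, -0.0438, 0.0715]], np.float64(179.8), np.float64(0.0337))
disc s [[0.5333, -0.043, 0.0715], [0.5333, -0.043, 0.0715]]
ptr t ([[0.4818, -0.3064, 0.052], [0.4606, -0.3061, 0.052]], np.float64(-0.9), np.float64(0.0211))
bar s ([[0.4773, -0.3105, 0.052], [0.438, -0.31, 0.052]], np.float64(-0.6), np.float64(0.0392))
ptr s ([[0.4762, -0.3086, 0.052], [0.4632, -0.3085, 0.052]], np.float64(-0.6), np.float64(0.013))
ptr -7.068210863686914 [ 0.47004849 -0.30653124] 0.0005393368044901503
tick 12.764081235608398 [ 0.55299451 -0.03864235] 0.00029696154289630397
```

step_arm(commands="0 0 0 0 0 0.1584; 0 0 0 0 0 0.1584; -50 35 0 0 0 0; -50 35 0 0 0 0; -50 35 0 0 0 0; -50 35 0 0 0 0; -50 35 0 0 0 0; -50 35 0 0 0 0", jaw=44, grip_force=20)

```text
t: 1.8
eef_pos: [0.5118, -0.4301, 0.2181]
ee_rot: [-3.141, 0.0, -3.142]
force: [-0.0, -0.2, -0.0]
width: 0.0439
```

step_arm(commands="0 60 0 0 0 0; 0 60 0 0 0 0; 0 60 0 0 0 0; 0 60 0 0 0 0; 0 60 0 0 0 0; 0 60 0 0 0 0; 0 60 0 0 0 0; 0 60 0 0 0 0")

```text
t: 2.8
eef_pos: [0.5101, 0.0506, 0.2183]
ee_rot: [3.141, 0.001, -3.141]
force: [1.3, 0.5, 0.1]
width: 0.0441
```

step_arm(commands="0 60 0 0 0 0; 0 60 0 0 0 0; 0 60 0 0 0 0; 0 60 0 0 0 0; 0 0 0 0 0 0; 0 0 0 0 0 0")

```text
t: 3.55
eef_pos: [0.5099, 0.2887, 0.2174]
ee_rot: [-3.141, -0.001, -3.141]
force: [1.2, -0.0, 0.5]
width: 0.0439
```

step_arm(commands="-3 28 0 0 0 0; 0 0 40 0 0 0; 0 0 40 0 0 0; 0 0 30 0 0 0; 0 0 0 0 0 0")

```text
t: 4.18
eef_pos: [0.5124, 0.3151, 0.1058]
ee_rot: [-3.138, -0.003, 3.14]
force: [-0.2, 0.6, 0.1]
width: 0.0439
```

```bash
python3 - <<'E'
from fit import *
s=grab_frame("scene");t=grab_frame("top")
save(s,"s1.png",(370,280,450,380),6);save(t,"t1.png",(130,190,250,290),6)
print(get_state()["eef_pos"])
E
```

```text
[0.51406456 0.31679133 0.1088732 ]
```

View pics/s1.png

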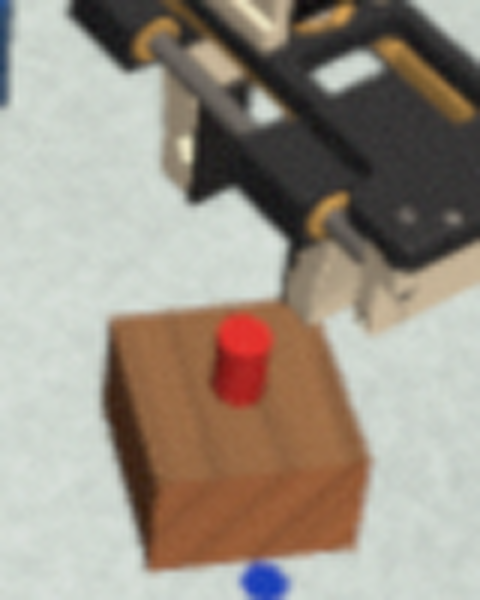

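step_arm(commands="0 0 17 0 0 0; 0 0 17 0 0 0; 0 0 0 0 0 0; 0 0 0 0 0 0")

```text
t: 4.78
eef_pos: [0.5134, 0.3167, 0.0739]
ee_rot: [-3.141, 0.0, -3.141]
force: [0.1, 0.0, 1.3]
width: 0.0438
```

step_arm(commands="0 0 0 0 0 0; 0 0 0 0 0 0; 0 0 0 0 0 0; 0 0 0 0 0 0", jaw=0, grip_force=25)

```text
t: 5.28
eef_pos: [0.5133, 0.3166, 0.0739]
ee_rot: [3.141, 0.0, 3.142]
force: [0.3, 0.5, -0.9]
width: 0.0093
```

```bash
python3 - <<'E'
from fit import *
s=grab_frame("scene")
save(s,"s2.png",(370,280,450,380),6)
print(get_state()["width"],get_state()["force"])
E
```

```text
0.005235593456521566 [ 0.70204788 -0.5781776  -0.20359056]
```

View pics/s2.png

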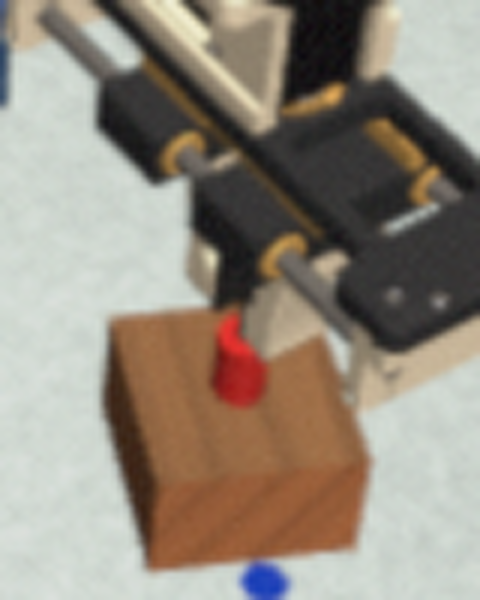

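```bash
python3 - <<'E'
from fit import *
s=grab_frame("scene");t=grab_frame("top");st=get_state();e=st["eef_pos"];print(e,st["ee_rot"],st["width"])
for p,o in((s,(370,280)),(t,(130,190))):
    for z in(.049,.074,.1): print((proj(p,[e[0],e[1],z])[0]-o)*6)
    im=p["frame"][:,:,::-1].copy()
save(s,"s3.png",(330,200,450,380),4);save(t,"t3.png",(130,190,250,290),6)
E
```

```text
[0.51325671 0.31659009 0.0737895 ] [ 3.14158391e+00  4.24018127e-05 -3.14158450e+00] 0.0012475466083527937
[235.9946943  377.83712216]
[242.95404206 327.21236881]
[250.44273993 272.73693582]
[345.27667645 311.29671037]
[332.71440597 301.46384106]
[319.19119749 290.8788165 ]
```

View pics/t3.png

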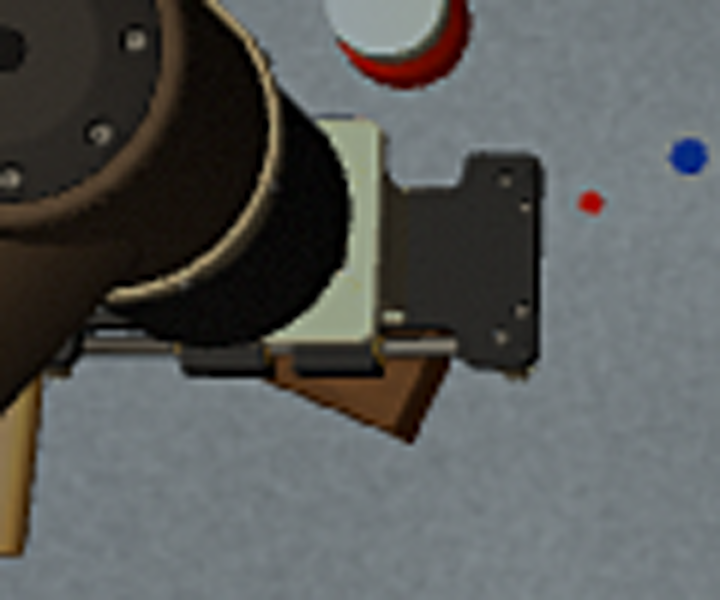

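View pics/s3.png

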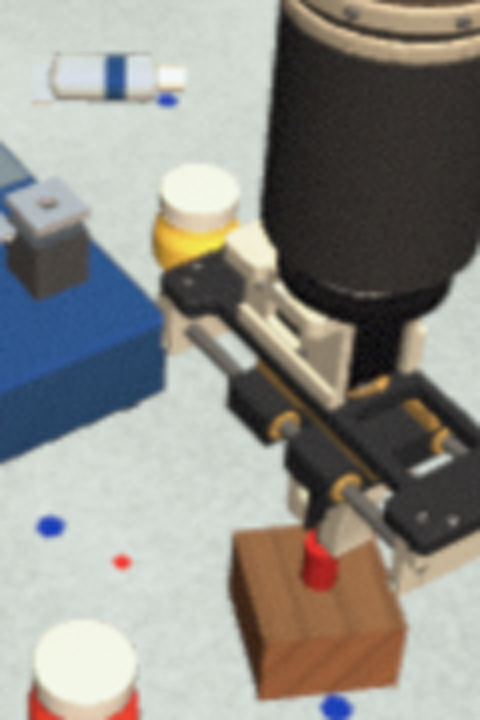

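```bash
python3 - <<'E'
from fit import *
s=grab_frame("scene");pickle.dump(s,open("s4.pkl","wb"))
save(s,"s4.png",(390,300,436,352),12)
e=get_state()["eef_pos"]
for z in(.049,.072):
  for dx in (-.02,-.01,0,.01): print(z,dx,(proj(s,[e[0]+dx,e[1],z])[0]-(390,300))*12)
E
```

```text
0.049 -0.02 [329.12868117 466.82688187]
0.049 -0.01 [280.73548497 491.13896951]
0.049 0 [231.95647294 515.64488579]
0.049 0.01 [182.78701272 540.34695797]
0.072 -0.02 [343.29277115 373.80550923]
0.072 -0.01 [294.21702288 398.11420643]
0.072 0 [244.74401287 422.61967935]
0.072 0.01 [194.86889785 447.32432699]
```

View pics/s4.png

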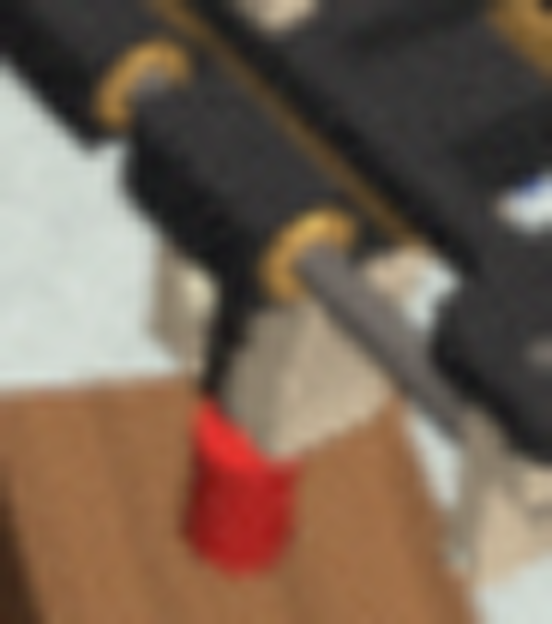

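```bash
python3 - <<'E'
from fit import *
s=pickle.load(open("s4.pkl","rb"))
e=[.5133,.3166]
for z in(.049,.06,.072):
  print(z,[((proj(s,[e[0]+dx,e[1]+dy,z])[0]-(390,300)+.5)*12).round().tolist() for dx in(.0095,-.0095) for dy in (-.018,0,.018)])
E
```

```text
0.049 [[124.0, 471.0], [191.0, 545.0], [260.0, 621.0], [217.0, 426.0], [284.0, 499.0], [353.0, 573.0]]
0.06 [[130.0, 427.0], [197.0, 501.0], [266.0, 577.0], [223.0, 382.0], [291.0, 454.0], [360.0, 529.0]]
0.072 [[135.0, 378.0], [203.0, 452.0], [273.0, 528.0], [229.0, 333.0], [298.0, 406.0], [368.0, 480.0]]
```

```bash
python3 - <<'E'
from fit import *
s,t=pickle.load(open("p0.pkl","rb"))
for z in(.11,.13,.15):
  print(z,[atz(t,(np.array(v)+.5)/6+[130,190]-.5,z)[:2].round(4).tolist() for v in [(505,155),(505,372),(540,262)]])
E
```

```text
0.11 [[0.566, 0.2461], [0.4815, 0.2437], [0.5242, 0.2315]]
0.13 [[0.562, 0.2429], [0.4787, 0.2405], [0.5208, 0.2285]]
0.15 [[0.558, 0.2397], [0.4759, 0.2373], [0.5174, 0.2255]]
```

step_arm(commands="0 0 0 0 0 0; 0 0 0 0 0 0; 0 0 0 0 0 0; 0 0 0 0 0 0", jaw=44)

```text
t: 5.98
eef_pos: [0.5133, 0.3166, 0.0738]
ee_rot: [3.142, -0.0, 3.142]
force: [0.7, -0.3, -1.0]
width: 0.0352
```

```bash
python3 - <<'E'
from fit import *
s=grab_frame("scene")
save(s,"s5.png",(380,290,446,352),11)
E
```

View pics/s5.png

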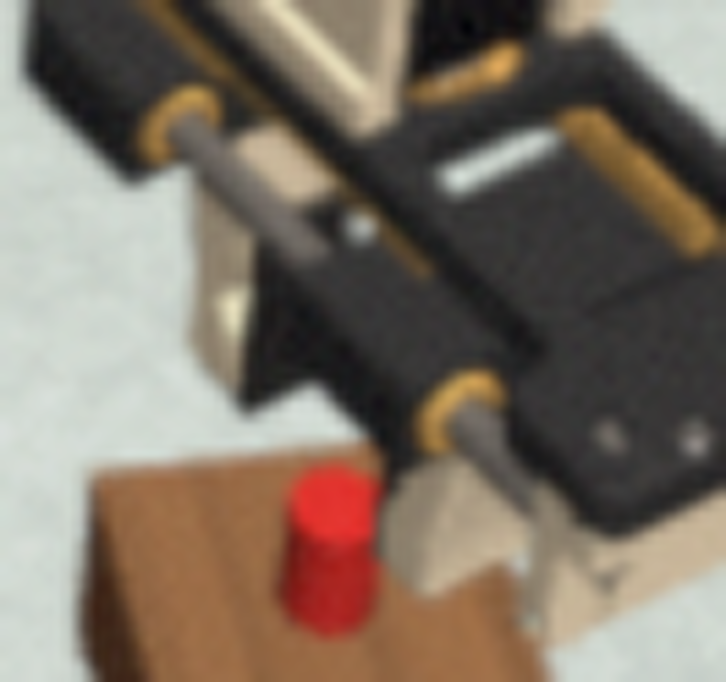

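```bash
python3 - <<'E'
from fit import *
s,t=pickle.load(open("p0.pkl","rb"))
w=get_state()["width"];print(w)
for v,y in (((245,405),.3166-w/2),((385,568),.3166+w/2),((430,595),.3166+w/2),((430,595),.3166+w/2+.014),((195,350),.3166-w/2-.014)):
    c,d=ray(s,(np.array(v)+.5)/11+[380,290]-.5); k=(y-c[1])/d[1]; print(v,y,c+k*d)
E
```

```text
0.03903524297701454
(245, 405) 0.2970823785114927 [0.52018102 0.29708238 0.0825255 ]
(385, 568) 0.33611762148850727 [0.51925719 0.33611762 0.07818111]
(430, 595) 0.33611762148850727 [0.5076706  0.33611762 0.06386625]
(430, 595) 0.3501176214885073 [0.52177879 0.35011762 0.08717606]
(195, 350) 0.2830823785114927 [0.52082238 0.28308238 0.08387399]
```

step_arm(commands="0 0 5 0 0 0; 0 0 5 0 0 0; 0 0 0 0 0 0")

```text
t: 6.4
eef_pos: [0.5129, 0.3162, 0.063]
ee_rot: [-3.141, -0.001, 3.141]
force: [1.0, -0.1, -0.7]
width: 0.0441
```

```bash
python3 - <<'E'
from fit import *
s=grab_frame("scene")
save(s,"s6.png",(380,290,446,352),11);st=get_state();print(st["eef_pos"],st["force"],st["width"],st["q"])
E
```

```text
[0.51309735 0.31645358 0.06335584] [ 0.35127309  0.63673299 -0.1297005 ] 0.04407988444657429 [ 8.76426346e-01  3.82011984e-01 -3.41275575e-01 -2.01417667e-05
 -8.48243941e-01 -2.44720381e+00]
```

View pics/s6.png

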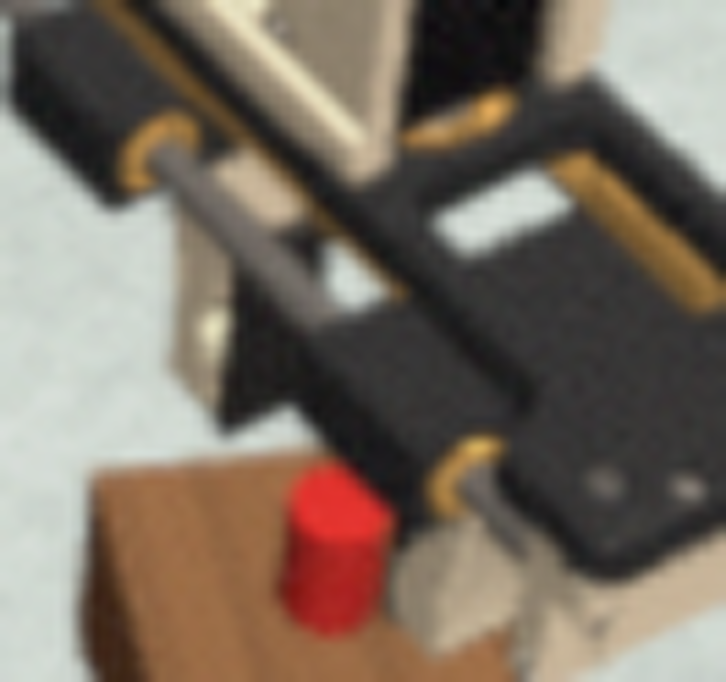

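step_arm(commands="0 0 5 0 0 0; 0 0 5 0 0 0; 0 0 0 0 0 0")

```text
t: 6.82
eef_pos: [0.513, 0.3163, 0.0531]
ee_rot: [-3.141, -0.001, 3.141]
force: [0.2, -0.6, 0.7]
width: 0.0441
```

step_arm(commands="0 0 2 0 0 0; 0 0 2 0 0 0; 0 0 0 0 0 0")

```text
t: 7.2
eef_pos: [0.5132, 0.3166, 0.0496]
ee_rot: [-3.141, -0.0, -3.142]
force: [0.5, -0.4, 0.5]
width: 0.044
```

```bash
python3 - <<'E'
from fit import *
s=grab_frame("scene")
save(s,"s7.png",(370,290,450,362),10);st=get_state();print(st["eef_pos"],st["force"],st["width"])
E
```

```text
[0.51325512 0.31657332 0.04972081] [ 0.70711525  0.23891566 -0.04991604] 0.04399602581040535
```

View pics/s7.png

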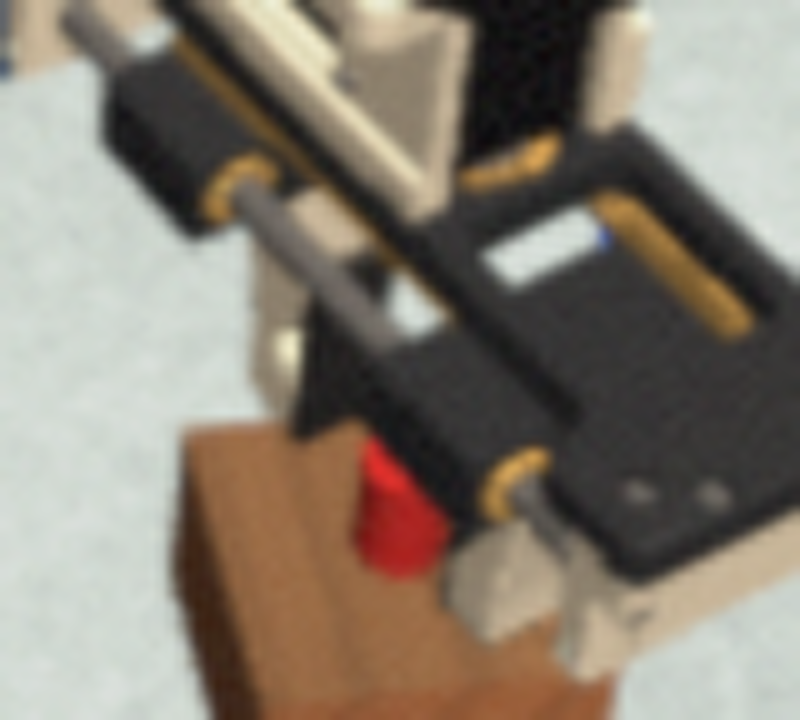

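```bash
python3 - <<'E'
from fit import *
s,t=pickle.load(open("p0.pkl","rb"))
for v,y in (((298,437),.2946),((255,385),.2946-.014),((450,595),.3386),((488,640),.3386+.014)):
    c,d=ray(s,(np.array(v)+.5)/10+[370,290]-.5); k=(y-c[1])/d[1]; print(v,y,c+k*d)
E
```

```text
(298, 437) 0.2946 [0.52222575 0.2946     0.06112865]
(255, 385) 0.28059999999999996 [0.52252261 0.2806     0.06290853]
(450, 595) 0.3386 [0.51867211 0.3386     0.05731764]
(488, 640) 0.3526 [0.52101785 0.3526     0.06048189]
```

step_arm(commands="0 0 4 0 0 0; 0 0 2 0 0 0; 0 0 2 0 0 0; 0 0 0 0 0 0")

```text
t: 7.75
eef_pos: [0.5132, 0.3165, 0.0415]
ee_rot: [-3.141, -0.0, -3.142]
force: [0.5, 0.2, 0.4]
width: 0.0437
```

```bash
python3 - <<'E'
from fit import *
s=grab_frame("scene")
save(s,"s8.png",(370,290,450,362),10);st=get_state();print(st["eef_pos"],st["force"],st["width"])
E
```

```text
[0.51322234 0.31656822 0.04164165] [-0.18116144  0.23867117  0.7571051 ] 0.04398283365112969
```

View pics/s8.png

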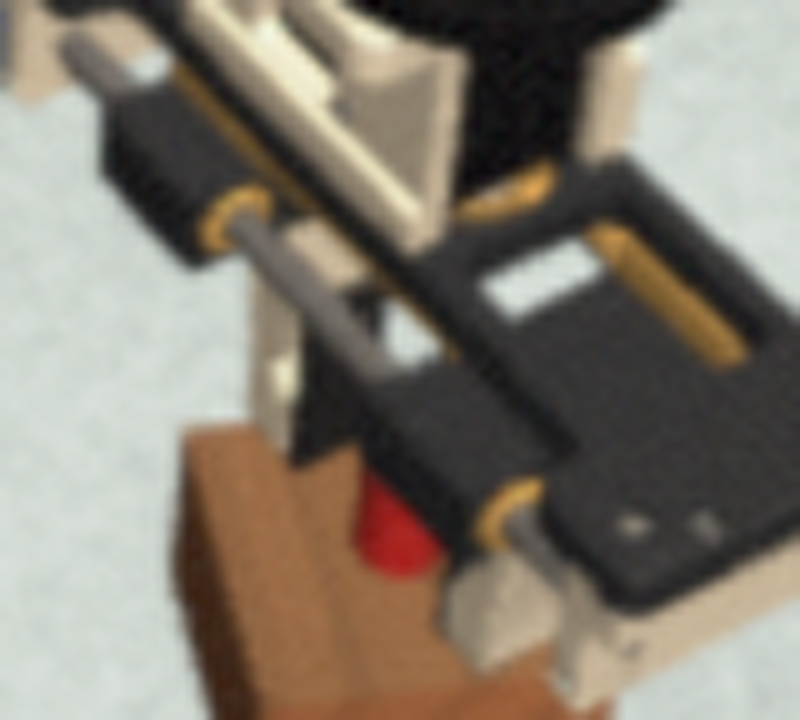

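step_arm(commands="0 0 0 0 0 0; 0 0 0 0 0 0; 0 0 0 0 0 0; 0 0 0 0 0 0; 0 0 0 0 0 0", jaw=0, grip_force=25)

```text
t: 8.43
eef_pos: [0.5133, 0.3166, 0.0418]
ee_rot: [3.142, 0.0, 3.142]
force: [0.1, 0.2, 1.1]
width: 0.0174
```

step_arm(commands="0 0 -20 0 0 0; 0 0 -40 0 0 0; 0 0 -40 0 0 0; 0 0 -40 0 0 0; 0 0 0 0 0 0; 0 0 0 0 0 0")

```text
t: 9.18
eef_pos: [0.5128, 0.3164, 0.1812]
ee_rot: [-3.142, -0.001, 3.141]
force: [0.2, 0.4, -1.3]
width: 0.0171
```

```bash
python3 - <<'E'
from fit import *
s=grab_frame("scene")
save(s,"s9.png",(350,200,470,360),4);st=get_state();print(st["eef_pos"],st["force"],st["width"])
E
```

```text
[0.51260417 0.3161219  0.18064349] [ 1.34262944  0.2501973  -1.22993314] 0.017211302945188845
```

View pics/s9.png

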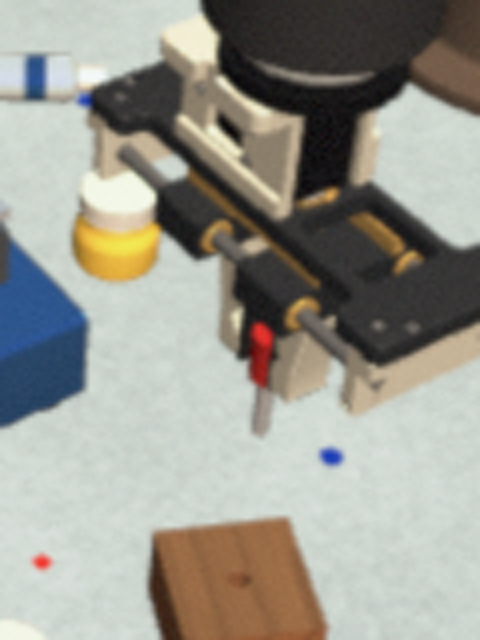

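```bash
cat > ov.py <<'E'
from fit import *
def overlay(p,pts_groups,name,box,sc):
    x0,y0,x1,y1=box
    im=cv2.resize(p["frame"][y0:y1,x0:x1,::-1],None,fx=sc,fy=sc,interpolation=cv2.INTER_CUBIC)
    for P,col in pts_groups:
        q=(proj(p,P)-[x0,y0]+.5)*sc-.5
        h=cv2.convexHull(np.float32(q)); cv2.polylines(im,[np.int32(h*16)],True,col,1,cv2.LINE_AA,4)
    cv2.imwrite("pics/"+name,im)
def pin(x,y,zc): return [(cyl((x,y),.009,zc-.013,zc+.013),(255,0,255)),(cyl((x,y),.004,zc-.051,zc-.013),(0,255,255))]
E
python3 - <<'E'
from ov import *
s=grab_frame("scene");t=grab_frame("top");st=get_state();e=st["eef_pos"];print(e)
zc=.059+e[2]-.0418
overlay(s,pin(e[0],e[1],zc),"s10.png",(390,260,450,320),10)
overlay(t,pin(e[0],e[1],zc),"t10.png",(130,180,250,280),6)
pickle.dump((s,t),open("p10.pkl","wb"))
E
```

```text
[0.51268684 0.31604927 0.18037568]
```

View pics/s10.png

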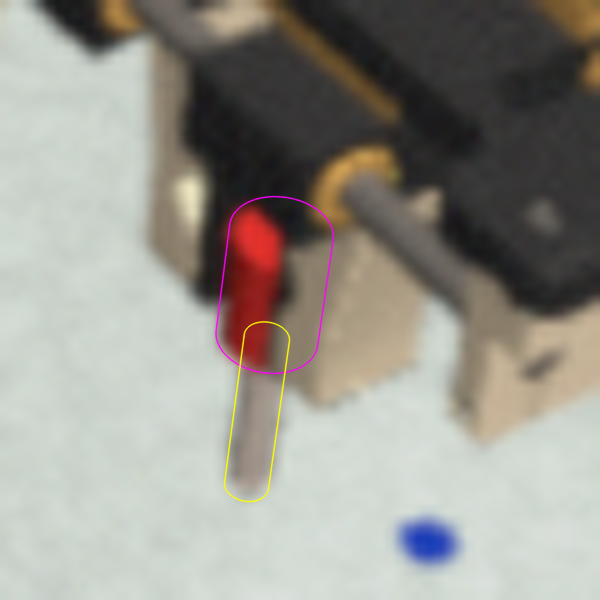

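View pics/t10.png

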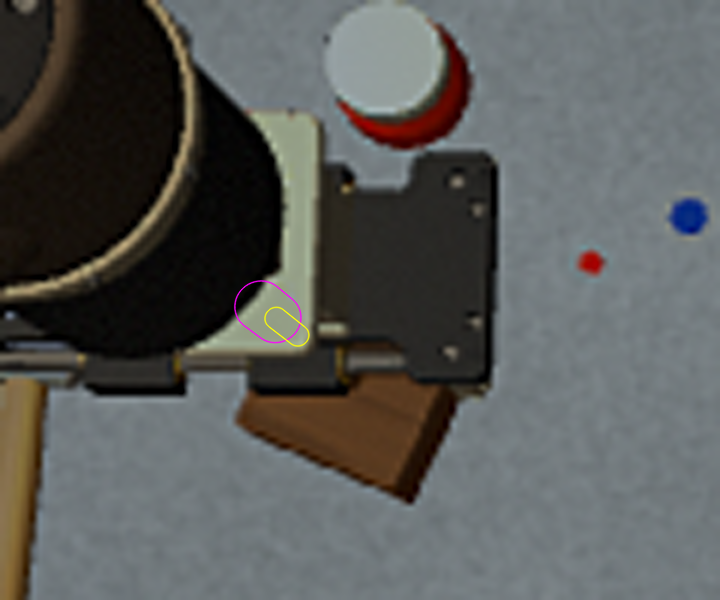

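step_arm(commands="-2 -30 0 0 0 0; -2 -50 0 0 0 0; -2 -50 0 0 0 0; -2 -50 0 0 0 0; -2 -36 0 0 0 0; -2 -20 0 0 0 0; 0 0 0 0 0 0; 0 0 0 0 0 0")

```text
t: 10.32
eef_pos: [0.5253, 0.0809, 0.1816]
ee_rot: [-3.142, -0.0, 3.142]
force: [0.6, -0.0, -0.3]
width: 0.0171
```

```bash
python3 - <<'E'
from ov import *
s=grab_frame("scene");t=grab_frame("top");st=get_state();e=st["eef_pos"];print(e,st["ee_rot"],st["width"])
zc=.059+e[2]-.0418
overlay(s,pin(e[0]-.0005,e[1],zc),"s11.png",(310,195,370,265),9)
overlay(t,pin(e[0],e[1],zc),"t11.png",(240,150,360,250),6)
pickle.dump((s,t),open("p11.pkl","wb"))
E
```

```text
[0.52529552 0.08135913 0.18158416] [-3.14156860e+00 -1.90420689e-04 -3.14071289e+00] 0.017082966664256963
```

View pics/s11.png

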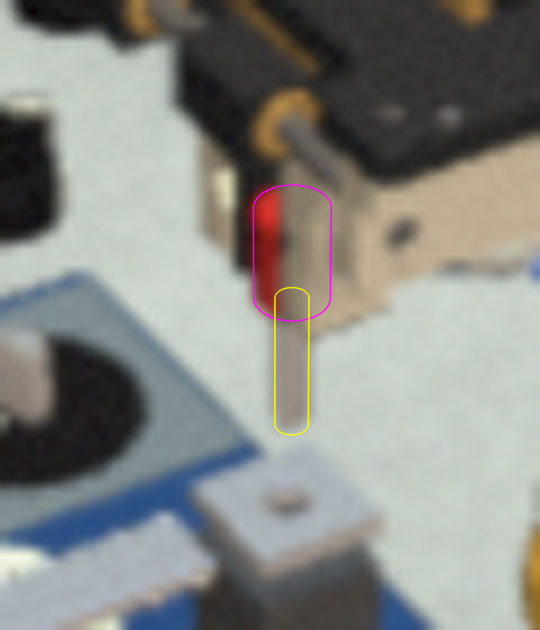

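View pics/t11.png

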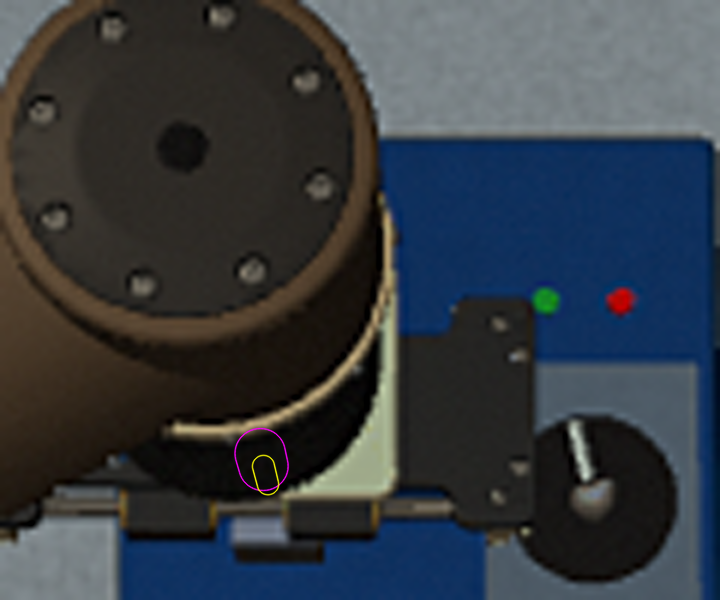

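```bash
python3 - <<'E'
from ov import *
s,t=pickle.load(open("p11.pkl","rb"))
print(atz(s,(np.array([289,502])+.5)/9+[310,195]-.5,.123))
w=s["frame"].astype(int).sum(2)[246:256,334:350]; print(w)
E
```

```text
[0.52484897 0.08058761 0.123     ]
[[285 301 340 425 489 519 543 536 530 532 536 544 556 572 585 592]
 [395 453 491 518 527 542 546 542 536 539 529 536 543 561 577 590]
 [503 513 537 543 538 531 536 545 535 533 535 531 535 543 560 585]
 [533 531 533 538 532 509 492 496 485 485 519 532 534 539 540 558]
 [533 535 531 530 518 467 445 444 433 415 468 524 539 545 531 541]
 [500 534 533 529 521 472 405 351 350 375 464 533 531 535 536 542]
 [412 502 534 530 535 516 489 445 453 495 524 542 544 533 535 533]
 [325 422 525 537 537 534 534 520 527 534 534 538 526 519 505 481]
 [296 356 456 530 539 531 540 537 535 529 534 521 486 460 442 435]
 [257 299 364 451 526 537 538 533 523 495 480 460 444 429 404 356]]
```

step_arm(commands="0.3 -1.4 10 0 0 0; 0 0 4 0 0 0; 0 0 0 0 0 0; 0 0 0 0 0 0")

```text
t: 10.92
eef_pos: [0.5251, 0.0793, 0.1678]
ee_rot: [-3.142, 0.0, -3.141]
force: [0.2, 0.5, -0.4]
width: 0.0172
```

```bash
python3 - <<'E'
from ov import *
s=grab_frame("scene");st=get_state();e=st["eef_pos"];print(e,st["ee_rot"],st["width"])
zc=.059+e[2]-.0418
overlay(s,pin(e[0]-.0005,e[1],zc)+[(cyl((.5245,.0799),.0055,.123,.123),(0,255,0))],"s12.png",(320,205,370,265),10)
E
```

```text
[0.52509535 0.07930543 0.16790284] [ 3.14153367e+00  2.48906739e-04 -3.14148207e+00] 0.017142135674187525
```

View pics/s12.png

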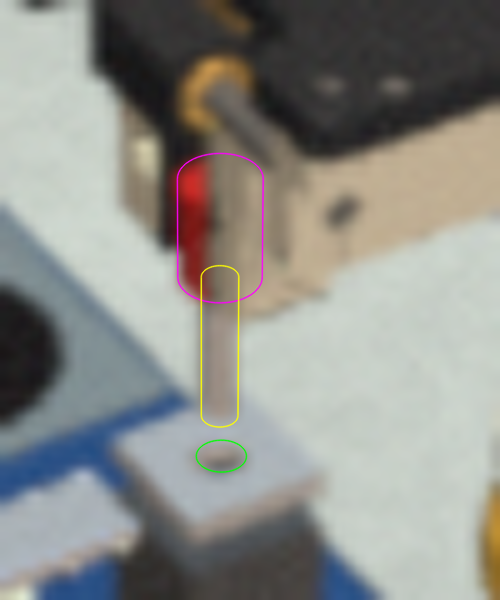

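step_arm(commands="0 0.8 5 0 0 0; 0 0 5 0 0 0; 0 0 3 0 0 0; 0 0 0 0 0 0")

```text
t: 11.48
eef_pos: [0.5248, 0.0799, 0.1544]
ee_rot: [-3.141, -0.001, 3.142]
force: [0.1, 0.5, -0.4]
width: 0.0174
```

```bash
python3 - <<'E'
from ov import *
s=grab_frame("scene");st=get_state();e=st["eef_pos"];print(e,st["force"],st["moment"],st["width"])
zc=.059+e[2]-.0418
overlay(s,pin(e[0]-.0005,e[1],zc)+[(cyl((.5245,.0799),.0055,.123,.123),(0,255,0))],"s13.png",(320,205,370,265),10)
E
```

```text
[0.52492551 0.07993483 0.15464278] [-1.29156856  0.14870523 -1.34682021] [-0.10776587  0.0026003   0.00176545] 0.017396357821219278
```

View pics/s13.png

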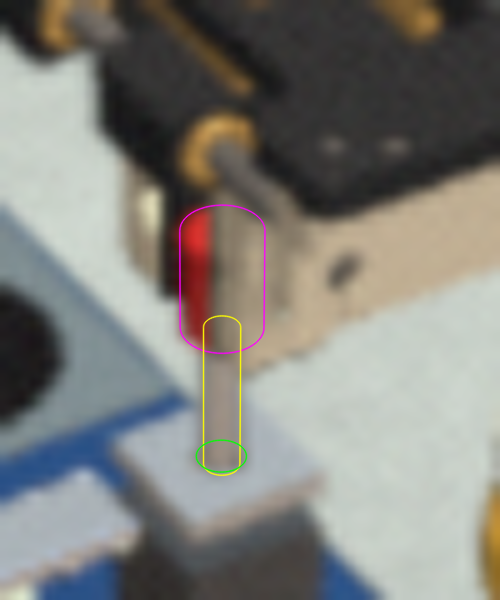

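step_arm(commands="0 0 4 0 0 0; 0 0 4 0 0 0; 0 0 4 0 0 0; 0 0 4 0 0 0; 0 0 0 0 0 0")

```text
t: 12.15
eef_pos: [0.5247, 0.0799, 0.1383]
ee_rot: [-3.141, -0.001, 3.142]
force: [0.1, 0.5, -0.6]
width: 0.0173
```

step_arm(commands="0 0 4 0 0 0; 0 0 4 0 0 0; 0 0 4 0 0 0; 0 0 3 0 0 0; 0 0 0 0 0 0")

```text
t: 12.78
eef_pos: [0.5248, 0.0799, 0.1235]
ee_rot: [-3.141, -0.0, 3.142]
force: [0.3, 0.2, -0.3]
width: 0.017
```

```bash
python3 - <<'E'
from ov import *
s=grab_frame("scene");st=get_state();e=st["eef_pos"];print(e,st["force"],st["moment"],st["width"])
zc=.059+e[2]-.0418
overlay(s,pin(e[0]-.0005,e[1],zc)+[(cyl((.5245,.0799),.0055,.123,.123),(0,255,0))],"s14.png",(320,205,370,265),10)
E
```

```text
[0.52495764 0.07997592 0.12367868] [ 0.37736239  0.16444078 -0.0627962 ] [-0.06961957 -0.01701243  0.00259054] 0.017545233609618405
```

View pics/s14.png

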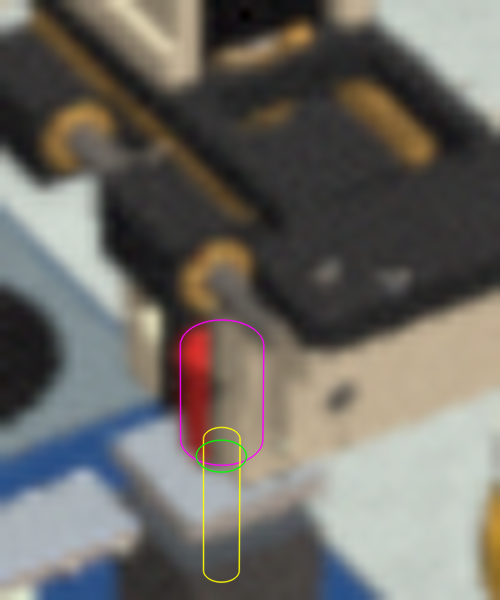

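step_arm(commands="0 0 2 0 0 0; 0 0 2 0 0 0; 0 0 0 0 0 0")

```text
t: 13.2
eef_pos: [0.5248, 0.08, 0.1196]
ee_rot: [-3.142, -0.0, 3.142]
force: [-0.6, 0.4, -0.7]
width: 0.0172
```

step_arm(commands="0 0 0 0 0 0; 0 0 0 0 0 0; 0 0 0 0 0 0; 0 0 0 0 0 0", jaw=44)

```text
t: 13.7
eef_pos: [0.525, 0.08, 0.1198]
ee_rot: [3.142, 0.0, 3.142]
force: [-0.9, -0.1, 0.1]
width: 0.0431
```

step_arm(commands="0 0 -20 0 0 0; 0 0 -40 0 0 0; 0 0 -40 0 0 0; 0 -55 0 0 0 0; 0 -60 0 0 0 0; 0 -60 0 0 0 0; 0 -60 0 0 0 0; 0 0 0 0 0 0")

```text
t: 14.7
eef_pos: [0.5243, -0.1586, 0.2195]
ee_rot: [-3.141, -0.001, 3.137]
force: [0.8, 0.6, -0.8]
width: 0.0442
```

```bash
python3 - <<'E'
from ov import *
s=grab_frame("scene");t=grab_frame("top");st=get_state();e=st["eef_pos"];print(e,st["force"],st["ee_rot"],st["width"])
overlay(s,pin(.5245,.0799,.136)[:1],"s15.png",(310,215,370,285),9)
overlay(t,pin(.5245,.0799,.136)[:1],"t15.png",(250,170,480,330),3)
E
```

```text
[ 0.52468482 -0.15569514  0.21956173] [-0.57143622 -0.25300672  0.46774765] [ 3.14148161e+00 -3.23940235e-04  3.13946675e+00] 0.04396642574505931
```

View pics/s15.png

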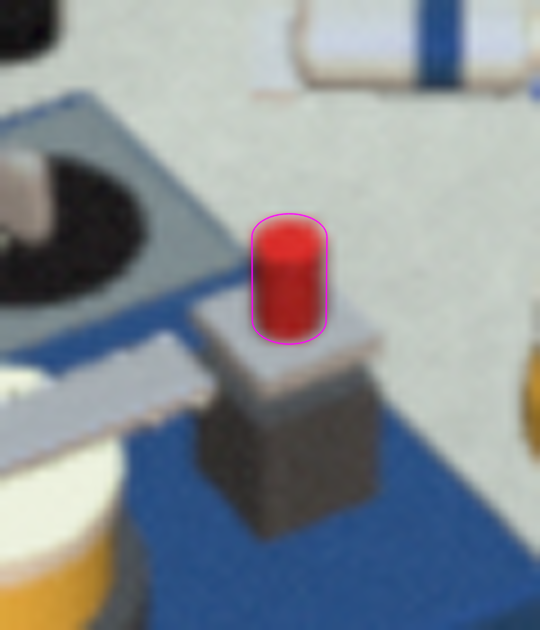

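View pics/t15.png

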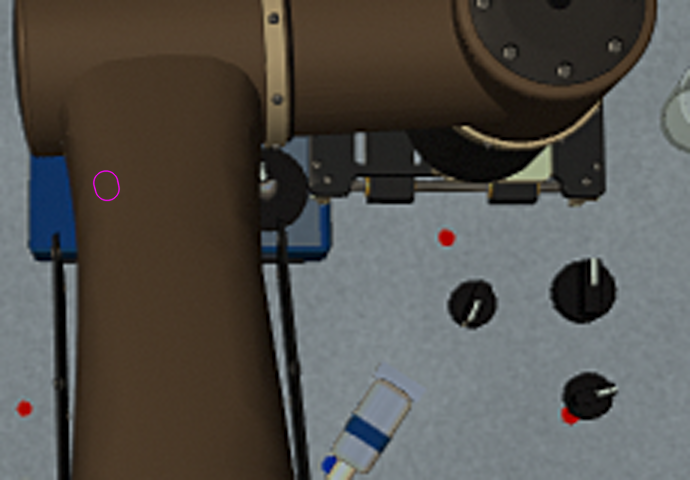

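step_arm(commands="20 -45 20 0 0 0; 20 -45 30 0 0 0; 25 -40 30 0 0 0; 0 -20 30 0 0 0; 0 0 20 0 0 0; 0 0 0 0 0 0; 0 0 0 0 0 0")

```text
t: 15.68
eef_pos: [0.461, -0.3043, 0.0907]
ee_rot: [-3.141, 0.001, -3.14]
force: [0.6, -0.0, 0.1]
width: 0.044
```

```bash
cat > k.py <<'E'
from ov import *
def kn(x,y,yaw,zu): return [(cyl((x,y),.025,zu,zu+.022),(255,0,255)),(box((x,y),yaw,.044,.014,zu+.022,zu+.052),(0,255,255)),(box((x,y),yaw,.022,.002,zu+.052,zu+.052,.011),(0,255,0))]
E
python3 - <<'E'
from k import *
s=grab_frame("scene");t=grab_frame("top");st=get_state();e=st["eef_pos"];print(e,st["force"],st["ee_rot"],st["width"])
k=kn(.4597,-.306,-.01,0)
overlay(s,k,"s16.png",(260,150,330,220),9)
overlay(t,k,"t16.png",(390,210,490,300),7)
E
```

```text
[ 0.46108921 -0.30454172  0.09100409] [-0.75212203 -0.02714071  0.14149506] [-3.14096613e+00  1.95503116e-03 -3.14016275e+00] 0.043867672479267844
```

View pics/s16.png

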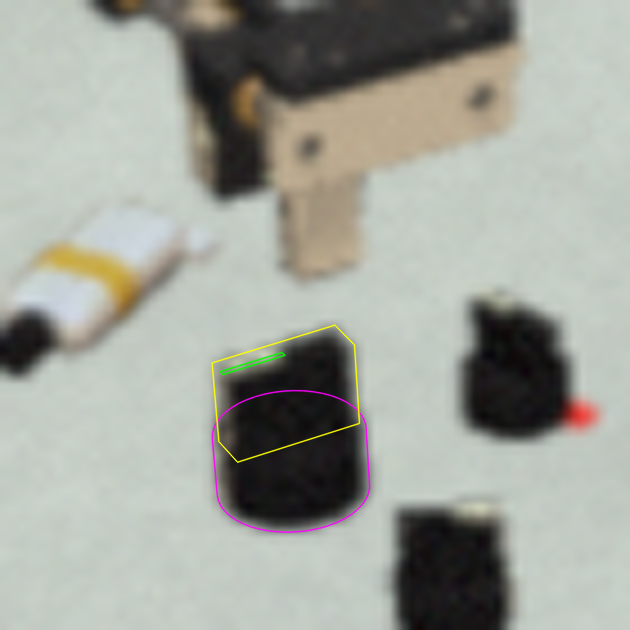

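View pics/t16.png

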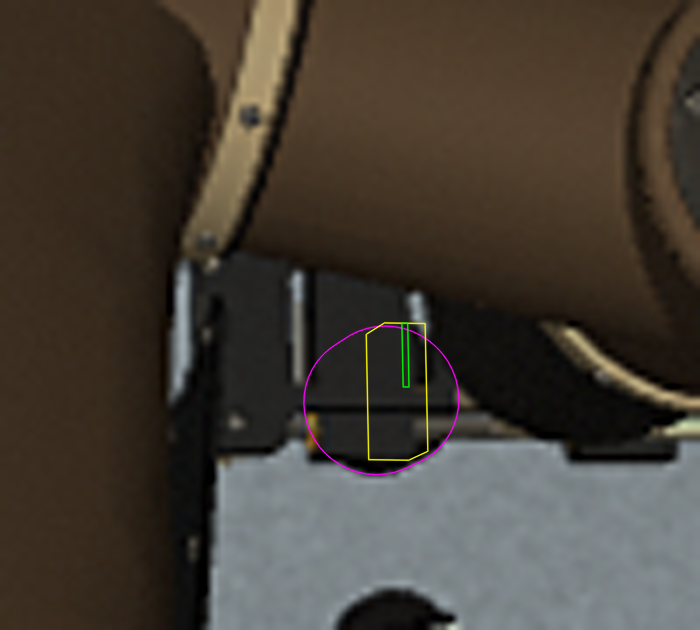

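```bash
python3 - <<'E'
from k import *
s,t=pickle.load(open("p0.pkl","rb"));e=[.4611,-.3045]
for z in(.066,.09,.1,.11): print(z,[((proj(s,[e[0]+dx,e[1]+dy,z])[0]-(260,150)+.5)*9).round().tolist() for dx in(.0095,-.0095) for dy in (.022,.036)])
for dy in (.022,.036):
  c,d=ray(s,(np.array([300,280])+.5)/9+[260,150]-.5);k=(e[1]+dy-c[1])/d[1];print(c+k*d)
E
```

```text
0.066 [[283.0, 360.0], [304.0, 381.0], [337.0, 343.0], [358.0, 363.0]]
0.09 [[278.0, 294.0], [299.0, 315.0], [333.0, 278.0], [354.0, 298.0]]
0.1 [[276.0, 267.0], [297.0, 287.0], [331.0, 250.0], [352.0, 270.0]]
0.11 [[274.0, 239.0], [295.0, 259.0], [329.0, 222.0], [350.0, 242.0]]
[ 0.46275717 -0.2825      0.09250527]
[ 0.46922149 -0.2685      0.10182679]
```

step_arm(commands="1 -1.5 20 0 0 0; 0 0 20 0 0 0; 0 0 15 0 0 0; 0 0 8 0 0 0; 0 0 0 0 0 0; 0 0 0 0 0 0")

```text
t: 16.52
eef_pos: [0.4594, -0.3066, 0.0273]
ee_rot: [-3.141, 0.001, -3.141]
force: [-0.8, -0.3, 0.5]
width: 0.0442
```

```bash
python3 - <<'E'
from k import *
s=grab_frame("scene");st=get_state();e=st["eef_pos"];print(e,st["force"],st["ee_rot"],st["width"])
overlay(s,[],"s17.png",(260,150,330,220),9)
E
```

```text
[ 0.4594467  -0.30665141  0.02741332] [-0.25183517  0.64162133  0.13335777] [-3.14121434e+00  1.01217023e-03 -3.14140554e+00] 0.04388400851221071
```

View pics/s17.png

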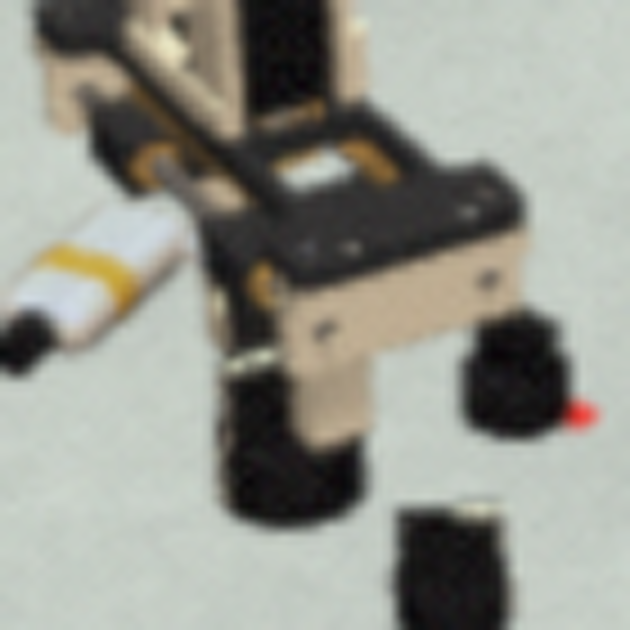

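step_arm(commands="0 0 5 0 0 0; 0 0 3 0 0 0; 0 0 2 0 0 0; 0 0 0 0 0 0")

```text
t: 17.08
eef_pos: [0.4588, -0.3065, 0.0165]
ee_rot: [3.142, -0.0, -3.142]
force: [0.4, -0.4, 0.1]
width: 0.0441
```

step_arm(commands="0 0 0 0 0 0; 0 0 0 0 0 0; 0 0 0 0 0 0; 0 0 0 0 0 0; 0 0 0 0 0 0", jaw=0, grip_force=40)

```text
t: 17.7
eef_pos: [0.459, -0.3065, 0.0168]
ee_rot: [-3.142, 0.0, 3.142]
force: [0.0, 0.9, 0.4]
width: 0.0139
```

```bash
python3 - <<'E'
from k import *
s=grab_frame("scene");st=get_state();e=st["eef_pos"];print(e,st["force"],st["ee_rot"],st["width"])
overlay(s,[],"s18.png",(260,150,330,220),9)
E
```

```text
[ 0.45900471 -0.30650659  0.01681376] [0.11354943 0.20026918 1.03842273] [-3.14155116e+00  8.50832649e-05 -3.14155442e+00] 0.013815378358813447
```

View pics/s18.png

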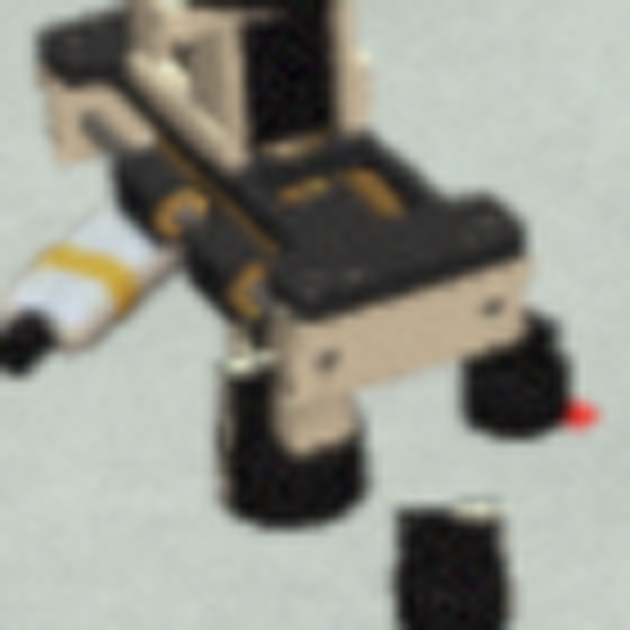

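step_arm(commands="0 0 -15 0 0 0; 0 0 -40 0 0 0; 0 0 -40 0 0 0; 0 0 -20 0 0 0; -10 40 0 0 0 0; -16 55 0 0 0 0; -16 55 0 0 0 0; -16 55 0 0 0 0")

```text
t: 18.75
eef_pos: [0.5174, -0.0998, 0.1331]
ee_rot: [3.141, 0.001, 3.141]
force: [1.5, 0.1, -0.9]
width: 0.014
```

step_arm(commands="-10 38 0 0 0 0; -6 20 0 0 0 0; 0 0 0 0 0 -0.1135; 0 0 0 0 0 -0.1135; 0 0 0 0 0 0; 0 0 0 0 0 0")

```text
t: 19.5
eef_pos: [0.5329, -0.0439, 0.132]
ee_rot: [3.142, 0.0, -2.918]
force: [-0.7, 0.2, -0.2]
width: 0.014
```

```bash
python3 - <<'E'
from k import *
s=grab_frame("scene");t=grab_frame("top");st=get_state();e=st["eef_pos"];print(e,st["force"],st["ee_rot"],st["width"])
pickle.dump((s,t),open("p19.pkl","wb"))
yaw=st["ee_rot"][2]+np.pi
k=kn(e[0]+.0005,e[1],yaw,e[2]-.0168)
overlay(s,k,"s19.png",(280,180,360,260),8)
overlay(t,k,"t19.png",(290,180,390,270),7)
E
```

```text
[ 0.5329275  -0.04376211  0.13193497] [-0.12868127 -0.72440271 -0.38452905] [ 3.14155058e+00  1.56239834e-04 -2.91665160e+00] 0.013905748662076856
```

View pics/s19.png

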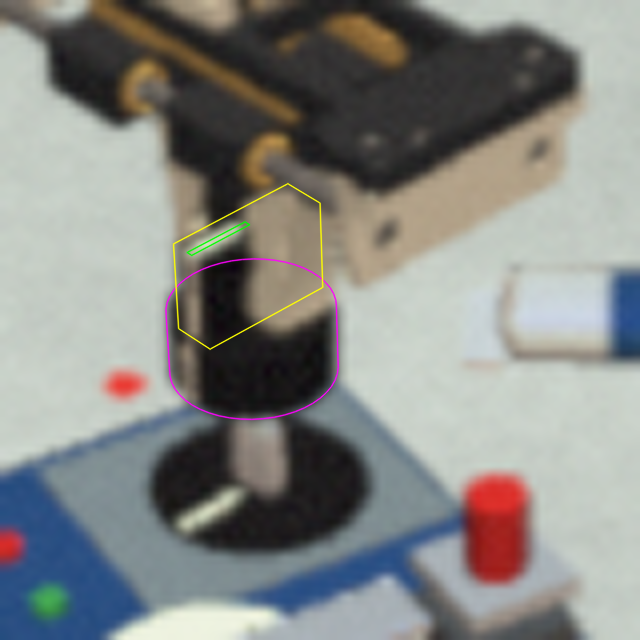

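View pics/t19.png

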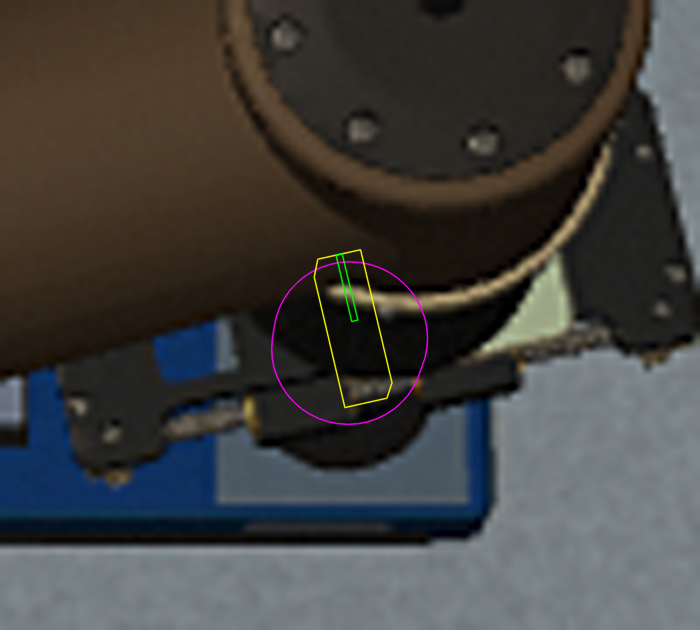

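```bash
python3 - <<'E'
from k import *
s,t=pickle.load(open("p19.pkl","rb"))
g=s["frame"].max(2).astype(float)
def edges(g,row,c0,c1):
    r=g[row,c0:c1]; i=np.argmin(r); bgL=r[:3].mean(); bgR=r[-3:].mean()
    thL=(bgL+r.min())/2; thR=(bgR+r.min())/2
    L=next(k for k in range(i,0,-1) if r[k-1]>thL); Lx=c0+L-1+(r[L-1]-thL)/(r[L-1]-r[L])
    Rr=next(k for k in range(i,len(r)-1) if r[k+1]>thR); Rx=c0+Rr+(thR-r[Rr])/(r[Rr+1]-r[Rr])
    return round(Lx,2),round(Rx,2)
for row in (223,224,225,226,227): print(row,g[row,296:328].astype(int).tolist(),edges(g,row,296,328))
# model edges
e=[.5329,-.0438]
def medges(x,y,zu,rows):
    m=rend(s,[cyl((x,y),.025,zu,zu+.022)],(290,180,340,250)); 
    for r in rows:
        w=m[r-180]; nz=np.nonzero(w>.01)[0]; print(r, 290+nz[0]+.5-w[nz[0]]+0*1, 290+nz[-1]-.5+w[nz[-1]])
medges(e[0]+.0005,e[1],.132-.0168,(223,225,227))
# table comparison
s0,_=pickle.load(open("p0.pkl","rb"));g0=s0["frame"].max(2).astype(float)
for r in (203,204,205): print(r,edges(g0,r,278,306))
m=rend(s0,[cyl((.4597,-.306),.025,0,.022)],(270,180,320,250))
for r in(203,204,205):
    w=m[r-180];nz=np.nonzero(w>.01)[0];print(r,270+nz[0]+.5-w[nz[0]],270+nz[-1]-.5+w[nz[-1]])
print(proj(s,[.5333,-.0434,.085]),proj(s,[.5333,-.0434,.115]),proj(s,[e[0],e[1],.115]))
E
```

```text
223 [198, 202, 201, 198, 172, 102, 94, 123, 73, 40, 25, 26, 26, 30, 27, 31, 28, 30, 24, 30, 28, 24, 25, 17, 31, 79, 151, 200, 207, 204, 205, 208] (np.float64(303.29), np.float64(321.45))
224 [203, 202, 202, 200, 172, 103, 104, 137, 84, 30, 29, 27, 27, 31, 30, 29, 27, 29, 28, 28, 26, 29, 20, 23, 25, 76, 153, 202, 206, 207, 208, 208] (np.float64(303.49), np.float64(321.49))
225 [198, 202, 203, 199, 176, 105, 91, 123, 90, 30, 24, 27, 25, 24, 27, 24, 23, 23, 20, 24, 25, 23, 16, 22, 30, 78, 152, 200, 204, 205, 208, 208] (np.float64(303.44), np.float64(321.45))
226 [214, 206, 196, 201, 176, 107, 89, 115, 83, 31, 23, 18, 26, 22, 23, 21, 25, 17, 26, 19, 24, 22, 27, 20, 30, 77, 151, 202, 210, 211, 211, 210] (np.float64(303.12), np.float64(321.5))
227 [228, 223, 209, 202, 186, 134, 93, 112, 89, 31, 23, 19, 23, 27, 23, 21, 24, 18, 21, 23, 23, 27, 21, 17, 31, 86, 154, 200, 210, 213, 211, 211] (np.float64(301.38), np.float64(321.42))
223 300.5 321.75098039215686
225 300.62549019607843 321.8764705882353
227 300.8450980392157 321.53137254901964
203 (np.float64(284.14), np.float64(300.11))
204 (np.float64(284.36), np.float64(300.06))
205 (np.float64(284.44), np.float64(299.59))
203 283.4529411764706 300.62549019607843
204 283.53137254901964 300.578431372549
205 283.70392156862744 300.17058823529413
[[311.82456068 235.62390701]] [[311.36691246 225.6360653 ]] [[311.43417319 225.49781007]]
```

step_arm(commands="0 0.3 8 0 0 0; 0 0 6 0 0 0; 0 0 3 0 0 0; 0 0 0 0 0 0")

```text
t: 20.1
eef_pos: [0.5327, -0.0432, 0.1143]
ee_rot: [-3.142, -0.001, -2.915]
force: [-0.0, -0.6, -0.3]
width: 0.0137
```

step_arm(commands="0 0 2 0 0 0; 0 0 2 0 0 0; 0 0 2 0 0 0; 0 0 0 0 0 0")

```text
t: 20.6
eef_pos: [0.5328, -0.0433, 0.1086]
ee_rot: [-3.142, -0.0, -2.915]
force: [-0.2, 0.0, -0.6]
width: 0.0137
```

step_arm(commands="0 0 3 0 0 0; 0 0 3 0 0 0; 0 0 3 0 0 0; 0 0 2 0 0 0; 0 0 0 0 0 0")

```text
t: 21.22
eef_pos: [0.5327, -0.0433, 0.0975]
ee_rot: [-3.142, -0.001, -2.915]
force: [0.8, -2.1, -2.0]
width: 0.0139
```

```bash
python3 - <<'E'
from k import *
s=grab_frame("scene");st=get_state();e=st["eef_pos"];print(e,st["force"],st["moment"],st["ee_rot"],st["width"])
yaw=st["ee_rot"][2]+np.pi
k=kn(e[0]+.0005,e[1],yaw,e[2]-.0168)
overlay(s,k,"s20.png",(280,180,360,260),8)
E
```

```text
[ 0.53270979 -0.04331669  0.09750596] [ 0.46715258 -2.66318346 -2.11771293] [-0.77624671 -0.09389219 -0.03483541] [-3.14157069e+00 -5.30292314e-04 -2.91469204e+00] 0.014086988814017133
```

View pics/s20.png

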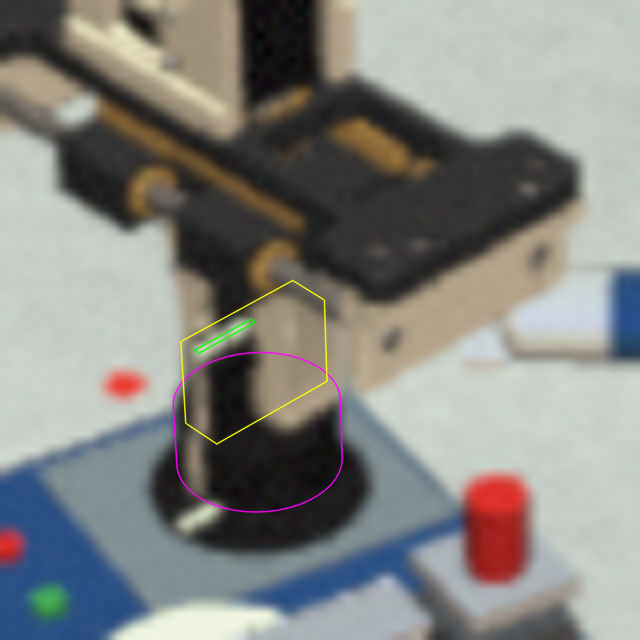

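step_arm(commands="0 -0.4 2 0 0 0; 0 0 1 0 0 0; 0 0 1 0 0 0; 0 0 1 0 0 0; 0 0 0 0 0 0")

```text
t: 21.9
eef_pos: [0.5331, -0.0435, 0.0929]
ee_rot: [3.142, 0.0, -2.915]
force: [-0.9, 0.8, 3.0]
width: 0.0137
```

step_arm(commands="0 0 1 0 0 0; 0 0 1 0 0 0; 0 0 1 0 0 0; 0 0 0 0 0 0")

```text
t: 22.4
eef_pos: [0.5332, -0.0436, 0.0899]
ee_rot: [-3.142, 0.0, -2.915]
force: [-1.8, 0.4, 6.6]
width: 0.0136
```

step_arm(commands="0 0 1 0 0 0; 0 0 1 0 0 0; 0 0 1 0 0 0; 0 0 0 0 0 0", grip_force=60)

```text
t: 22.9
eef_pos: [0.5332, -0.0436, 0.0872]
ee_rot: [-3.141, 0.001, -2.914]
force: [-3.1, 1.0, 7.8]
width: 0.0138
```

step_arm(commands="0 0 0.5 0 0 0; 0 0 0.5 0 0 0; 0 0 0 0 0 0")

```text
t: 23.28
eef_pos: [0.5332, -0.0436, 0.0868]
ee_rot: [-3.141, 0.001, -2.914]
force: [-5.2, 1.5, 14.3]
width: 0.0137
```

step_arm(commands="0.4 0 0.3 0 0 0; 0 0 0.3 0 0 0; 0 0 0 0 0 0; 0 0 0 0 0 0")

```text
t: 23.78
eef_pos: [0.5332, -0.0435, 0.0867]
ee_rot: [-3.141, 0.002, -2.914]
force: [-5.9, 1.6, 17.6]
width: 0.0134
```

```bash
python3 - <<'E'
from k import *
s=grab_frame("scene");t=grab_frame("top");st=get_state();e=st["eef_pos"];print(e,st["force"],st["moment"],st["ee_rot"],st["width"])
yaw=st["ee_rot"][2]+np.pi
k=kn(.5333,-.0434,yaw,.070)
overlay(s,k,"s21.png",(280,180,360,260),8)
save(s,"s21f.png");save(t,"t21f.png")
E
```

```text
[ 0.53321693 -0.04354751  0.08674286] [-5.01953908  1.62355024 17.13085326] [0.75265248 2.21278235 0.02691654] [-3.14122178e+00  1.68955377e-03 -2.91393350e+00] 0.013983150135531097
```

View pics/s21.png

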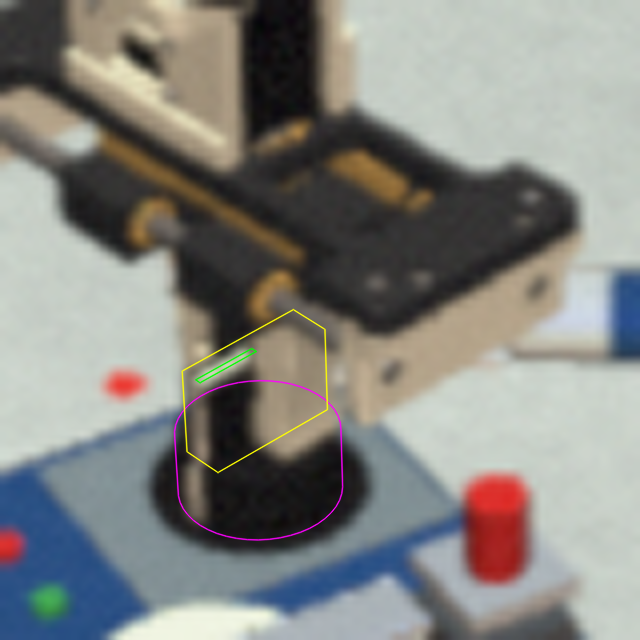

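View pics/s21f.png

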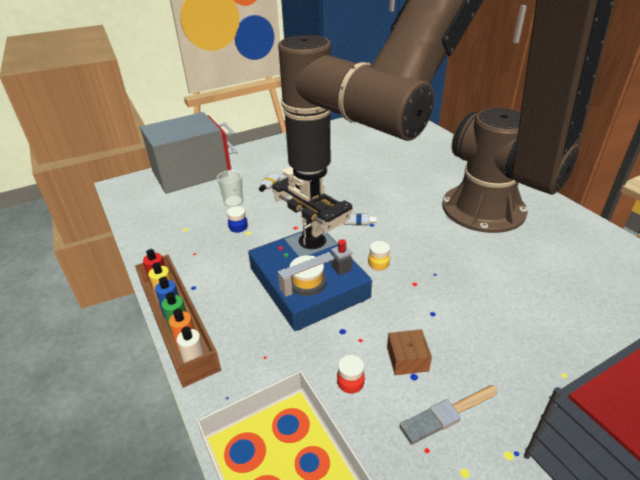

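step_arm(commands="0 0 0.2 0 0 0; 0 0 0 0 0 0; 0 0 0 0 0 0; 0 0 0 0 0 0; 0 0 0 0 0 0; 0 0 0 0 0 0")

```text
t: 24.62
eef_pos: [0.5332, -0.0436, 0.0867]
ee_rot: [-3.141, 0.002, -2.914]
force: [-7.2, 2.2, 18.3]
width: 0.0135
```

```bash
python3 - <<'E'
from k import *
st=get_state();print(st["t"],st["eef_pos"],st["force"],st["width"])
print(job_done())
E
```

```text
24.625 [ 0.53323103 -0.04355362  0.08673464] [-7.16261584  2.22010058 18.26000432] 0.0135013455205579
the job is handed in; nothing more can be done
None
```

I lifted the red-headed pin from the block and dropped it through the eye into the lug. I then put the largest of the three black knobs on the D-shaft, with its pointer along the white tick. I handed in the job at about 24.6 s with the knob still gripped and pressed down; no verdict was reported.

**Last checks**
- **Pin:** after release, the camera overlay showed the red head sitting on the eye plate.
- **Knob fit:** the pointer lined up with the tick, and the overlay matched a fully seated and pressed knob, with its underside about 70 mm above the table.
- **Press:** the force rose steadily to about 8 N, then climbed to about 18 N with almost no further movement, so the shaft is at its stop. I could not read the press joint directly.
- **Bystanders:** the jars, blue tube, brush and glass looked unmoved in the last scene picture. The yellow tube was half hidden by the gripper there.

**What failed or disagreed**
- **First grasp:** it closed above the pin head and missed. The fingertips stood about 35 mm higher than the stated tool offset would put them. I went on from the camera pictures and force readings, and both grasps then held.
- **Sideways force:** about 7 N remained on the knob at the end; a small sideways correction did not remove it.

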